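Line up the spice tray and lock it

TASK

Swing the half-shut keeper bar of the wooden spice tray wide open and stand every spice jar that is on the worktop upright on the tray, in one row with the jar already there. Then take the straightedge by its grip and push the whole row back with its long edge until all the jars stand in a straight line against the tray's back lip, stand the straightedge back on its rubber mat, and swing the keeper bar fully shut past its catch. Leave the tealight, the tin, the garlic and the cup where they are.

Things in the scene. Friction and masses are not known exactly. Their poses are not given: they have to be found in the camera images.
- tray: wooden spice tray, fixed. Origin under its centre on the worktop; its y runs along the row (264 mm, roughly away from the robot), its +x points to the back lip (roughly world -y). Floor top 8 mm up, x -65 to +65 mm. There is room for four jars 52 mm apart, axes at y = -78 to +78 mm. Ends: 41 mm high posts at y = -120 (hinge) and +121 mm (catch), x -29 to +7 mm; behind them 24 mm high cheeks, inner faces at y = -120 and +120 mm
- lip_mid (a point): middle of the tray's back lip: on its inner face, at floor level, tray x = +53, y = 0 mm; axes as the tray. The lip is 264 mm long, 12 mm thick, its top 24 mm above the worktop. A jar that touches the lip has its axis 21 mm in front of this face (tray x = +32 mm)
- jar_a_mid (a point): closed spice jar, glass with a screw cap, 42 mm across the glass, 44 mm across the cap, 103 mm tall; the point is on its axis, 52 mm above its base, z up, stands on the tray at the start, not against the lip
- jar_b_mid (a point): closed spice jar, glass with a screw cap, 42 mm across the glass, 44 mm across the cap, 103 mm tall; the point is on its axis, 52 mm above its base, z up, starts on the worktop to the right of the tray; may be absent
- jar_c_mid (a point): closed spice jar, glass with a screw cap, 42 mm across the glass, 44 mm across the cap, 103 mm tall; the point is on its axis, 52 mm above its base, z up, starts on the worktop to the right of the tray; may be absent
- jar_d_mid (a point): closed spice jar, glass with a screw cap, 42 mm across the glass, 44 mm across the cap, 103 mm tall; the point is on its axis, 52 mm above its base, z up, starts on the worktop between tray and mat; may be absent
- edge_grip (a point): centre of the black grip of the straightedge, 140 mm above its underside; the grip is 24 mm thick (own x), 70 mm long (own y) and spans 112 to 168 mm above the underside, on a 16 x 40 mm stem
- edge_foot (a point): centre of the underside of the straightedge's wooden beam, axes as the grip. The beam is 184 mm long (own y), 50 mm wide (own x), 26 mm high, weighted (0.4 kg in all); both long faces are alike, 25 mm from the middle, faced with steel. It stands by itself along the mat
- mat: black rubber mat 100 mm (x) by 220 mm (y), 4 mm thick, fixed to the worktop on the left; the straightedge stands along it. Origin under its centre
- keeper (a joint): keeper bar, rad: 0 shut along the front of the jars, positive swung open away from them (counter-clockwise from above, at most 2.0). Aluminium, 10 mm thick, 250 mm long, 44 to 56 mm above the worktop. Shut, it is 9 mm in front of jars that touch the lip. In the last 0.12 rad its end rides over a sprung ball (about 5 N at the knob), then it stays shut; elsewhere it stays where left
- keeper_hinge (a point): on the keeper bar's upright pin, 50 mm above the worktop, tray x = -3, y = -120 mm; own y along the bar
- keeper_knob (a point): upright black knob on the outer side of the bar, 20 mm across, 46 to 94 mm above the worktop, 190 mm along the bar from the pin and 15 mm outside the bar's middle; the point is on its axis, 82 mm above the worktop
- tealight: tealight in a metal cup, 38 mm across, 18 mm high, centre of underside; a bystander, to be left alone (origin at its underside)
- soup_tin: food tin 57 mm across, 72 mm high; a bystander, to be left alone (origin at its underside)
- garlic: garlic bulb, 56 mm; a bystander, to be left alone (origin at its underside)
- cup: dark coffee cup, 66 x 93 x 49 mm; a bystander, to be left alone (origin at its underside)
Mind the look-alikes: they are no part of the job. Leave any blue look-alike of the part that bears jar_a_mid alone.

How it is judged:
By the outcome, as a careful person would: the job done as asked, in the order asked, and still so for the second after the job is handed in, with the robot touching nothing.
Of jar_b, jar_c, jar_d only 2 to 3 are there at a start; the rules pass over those that are not, and their reading is None.
At some moment in a run one of straightedge may be knocked a few centimetres aside while the robot is not near it.
It also fails if it takes over 200 s, if anything falls off the work surface, if the arm or the gripper's body presses on something with over 40 N, if the wrist force passes 120 N, or if a joint passes its speed limit or range.

ROBOT

A 6-joint arm with a two-finger parallel gripper is mounted at the origin on a cart in front of the work surface, level with it; the furniture and walls round the work are solid. World frame = base frame: x ahead of the robot, y to its left, z up, the work surface at z = 0. Lengths are in mm, angles in rad, forces in N, time in s.
With the tool pointing down it reaches from about 350 to 975 mm from the base axis. Payload 7.1 kg.
Tool frame: the origin (TCP) lies between the finger pads; the fingertips stand 14 mm ahead of it and the grasp point (between the pads) lies 5 mm behind it (ctrl.tcp_to_tips is the distance from the TCP to the fingertips, in mm); z points along the fingers, y is the line along which they close (so a half turn about z gives the same grasp; the last joint's range is limited). The gripper opens to 88 mm and grips with 3 to 60 N. Pads are 20 mm wide; open, the fingers measure 115 mm over their backs; the gripper's body (75 mm by 178 mm) begins 61 mm behind the grasp point.
Start: joints at [1.154, 0.423, 1.63, -0, 1.089, -0.019], TCP at [242.087, 576.193, 236.675] pointing down, gripper open.
Joint ranges: [-3, 3], [-0.9, 2.11], [0.09, 2.58], [-1.31, 4.45], [0.11, 2.69], [-2.54, 2.54]. Speed limits (rad/s): [2.39, 2.39, 3.01, 3.14, 3.14, 3.14].

INTERFACE

Orientations are given as a rotation vector (axis times angle).
In Python, from workcell import ctrl gives the robot as it stands.
- The arm moves only by the tool apply_moves, never from a script. Its argument "series" is a list that holds one entry, the list of rows, each a list of 7 numbers: the shift along the tool's x, y, z in cm, then the turn, a rotation vector about the tool's x, y, z in degrees, then the opening, from 0 (shut) to 1 (fully open). A call has 1 to 12 rows; each row shifts and turns the commanded pose from where the row before left it, along the tool's axes as they then stand; what a row does not reach is not made up. A row lasts 1/10 s, in which the tool goes at most 50 mm and 8.59 degrees, less where a joint would pass 70% of its speed; a pose out of reach is approached as far as the arm can. A call with a gripper value outside its range is refused whole. The fingers move at their own pace and stop on an object; the grip force is fixed at half the most. Time passes only in rows, so rows that do not move let the fingers close. It gives the time, the measured TCP pose, the force and the opening at its end, in the units of the state.
- ctrl.get_obs(): the state, without advancing time (a new reading comes with each control period).
- ctrl.get_image(name): name is "side" or "top"; returns a dict with "img" (480x640x3 uint8, blue, green, red), "K" (3x3 intrinsics, pixels), "dist" ([k1, k2, p1, p2, k3] as OpenCV has them; the pictures are not rectified), "cam_to_world" (4x4, takes a point from camera to world coordinates). Camera axes: x right, y down, z forward; pixel columns grow to the right and rows downward; lengths in mm; the calibration is good to about 2 mm. A picture is of the moment at which its call begins. There is no depth.
- ctrl.close_job(): hands the job in, once; it reports no verdict.
The state is a dict: "t": time; "qpos": joint angles; "qvel": joint speeds; "joint_torque": joint torques, N m; "ee_pos": TCP position; "orientation": TCP orientation; "ft_force": force on the tool from outside, world axes, zero at the start; "moment": the same for the moment, N m; "width": finger opening in mm.
Only numpy, scipy, OpenCV 4.12 (cv2) and the standard library are available. Lean on these libraries where they do the work, as an engineer would, in place of code of your own. Each camera call takes 0.05 s, during which the arm holds its last target. There are 200 camera calls.

## Working session

There is one attempt and no reset: what is moved stays moved. The work goes in short steps, Python scripts to look and compute and a tool call to move; the robot and the scene stay as the last step left them, time stands still between calls to the robot, and variables do not carry over. Pictures are saved under pics/ and viewed, on a budget of 14 in all, crops included, one or two more only if the job needs it, and the job is handed in when it is done.

Besides the shell and the picture viewer there is one more tool, called after ">>>" as name([rows], argument=value, ...), one row to a line, values as JSON. apply_moves: Moves the arm, as the interface text tells. Its arguments: {"type":"object","properties":{"series":{"type":"array","items":{"type":"array","items":{"type":"array","items":{"type":"number"}}}}},"required":["series"]}

```bash
mkdir -p pics; ls; python3 - <<'E'
from workcell import ctrl
import cv2,numpy as np
print(ctrl.get_obs())
for n in("top","side"):
    d=ctrl.get_image(n); cv2.imwrite(f"pics/{n}0.png",d["img"]); print(n,d["K"],d["dist"],d["cam_to_world"])
E
```

```text
pics
{'t': 0.0, 'qpos': array([ 1.15399028e+00,  4.23840004e-01,  1.63067566e+00,  3.32219797e-06,
        1.08858598e+00, -1.89878433e-02]), 'qvel': array([ 0.00026612, -0.00018289,  0.00090444,  0.00082337, -0.00141684,
        0.00036871]), 'joint_torque': array([-1.39181491e-03, -5.44626224e+01, -2.73667878e+01,  6.42508571e-02,
        2.29422312e-02, -9.15678993e-05]), 'ee_pos': array([241.88564669, 575.72551322, 235.90783123]), 'orientation': array([-6.20716075e-01, -3.07932509e+00,  2.31303729e-03]), 'ft_force': array([0.2902524 , 0.69426362, 0.37936558]), 'moment': array([-0.00380292,  0.03739814, -0.00062278]), 'width': 87.56464901502582}
top [[493.07598338   0.         321.32367572]
 [  0.         493.07598338 237.57063075]
 [  0.           0.           1.        ]] [-0.07946086  0.          0.          0.          0.        ] [[-2.20192811e-01 -9.32491466e-01  2.86312402e-01  7.54201285e+01]
 [-9.75427078e-01  2.08213315e-01 -7.20363177e-02  2.76438240e+01]
 [ 7.55919713e-03 -2.95138749e-01 -9.55424501e-01  1.63430738e+03]
 [ 0.00000000e+00  0.00000000e+00  0.00000000e+00  1.00000000e+00]]
side [[516.68482834   0.         320.43289125]
 [  0.         516.68482834 237.22222951]
 [  0.           0.           1.        ]] [0.01447469 0.         0.         0.         0.        ] [[ 9.99679639e-01 -1.37515326e-02  2.12488632e-02  4.72022169e+02]
 [-2.43058978e-02 -7.55755303e-01  6.54402892e-01 -1.06182548e+03]
 [ 7.05989830e-03 -6.54709720e-01 -7.55847432e-01  1.20720487e+03]
 [ 0.00000000e+00  0.00000000e+00  0.00000000e+00  1.00000000e+00]]
```

View pics/top0.png

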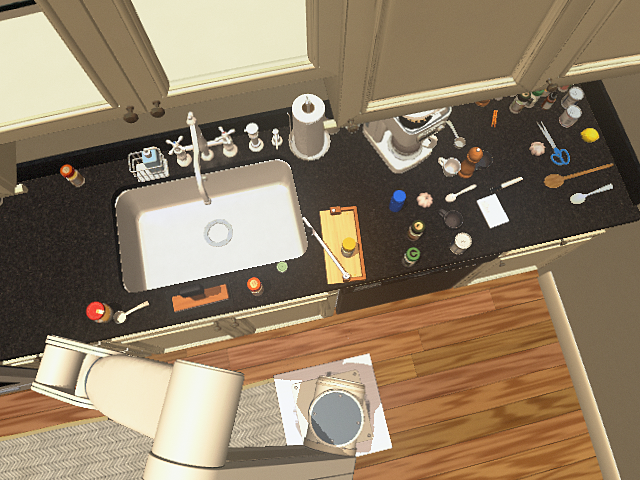

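View pics/side0.png

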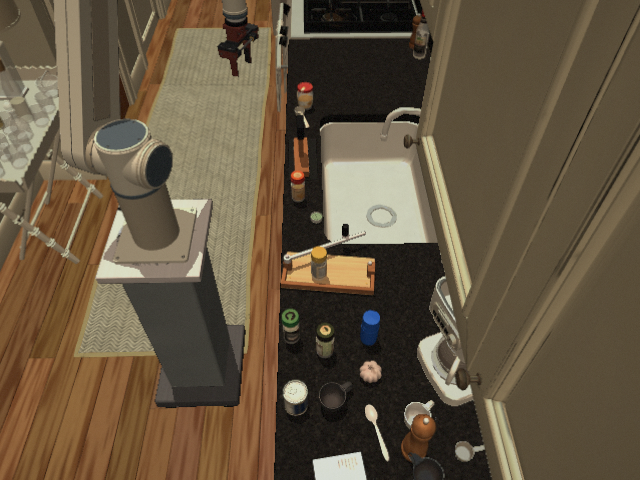

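```bash
cat > h.py <<'E'
from workcell import ctrl
import cv2,numpy as np
from scipy.spatial.transform import Rotation as R
def grab(n,save=None):
    d=ctrl.get_image(n)
    if save: cv2.imwrite(f"pics/{save}.png",d["img"])
    return d
def ray(d,uv):
    p=cv2.undistortPoints(np.array([[uv]],float),np.array(d["K"]),np.array(d["dist"]))[0,0]
    M=np.array(d["cam_to_world"]); return M[:3,3],M[:3,:3]@np.array([p[0],p[1],1])
def onz(d,uv,z):
    o,r=ray(d,uv); return o+r*(z-o[2])/r[2]
def tri(d1,u1,d2,u2):
    o1,r1=ray(d1,u1);o2,r2=ray(d2,u2)
    s=np.linalg.lstsq(np.c_[r1,-r2],o2-o1,rcond=None)[0]
    a=o1+s[0]*r1;b=o2+s[1]*r2; return (a+b)/2,np.linalg.norm(a-b)
def proj(d,P):
    M=np.linalg.inv(np.array(d["cam_to_world"]))
    return cv2.projectPoints(np.atleast_2d(np.array(P,float)),cv2.Rodrigues(M[:3,:3])[0],M[:3,3],np.array(d["K"]),np.array(d["dist"]))[0][:,0]
def crop(d,x0,y0,x1,y1,k,name):
    cv2.imwrite(f"pics/{name}.png",cv2.resize(d["img"][y0:y1,x0:x1],None,fx=k,fy=k,interpolation=cv2.INTER_CUBIC))
E
python3 - <<'E'
from h import *
t=grab("top");s=grab("side")
crop(t,165,185,435,315,2.96,"topc");crop(s,275,130,405,360,2.6,"sidec")
for n,u,z in [("yel",(348,242),111),("green",(412,255),103),("dark",(417,227),103),("orange",(255,283),103),("blue",(398,194),103)]: print(n,onz(t,u,z))
for n,u,z in [("yel",(319,251),111),("green",(290,314),103),("dark",(325,329),103),("orange",(298,176),103),("blue",(371,316),103)]: print(n,onz(s,u,z))
E
```

```text
yel [ 498.55996278 -167.92658809  111.        ]
green [ 413.04192144 -360.60811087  103.        ]
dark [ 501.24153652 -402.79290146  103.        ]
orange [433.29740504 150.11146664 103.        ]
blue [ 627.47988026 -372.558209    103.        ]
yel [ 497.69326721 -162.66653573  111.        ]
green [ 420.72186163 -358.59768425  103.        ]
dark [ 507.02097504 -403.36716352  103.        ]
orange [438.64005613 150.41235893 103.        ]
blue [ 623.06340109 -368.44348666  103.        ]
```

View pics/topc.png

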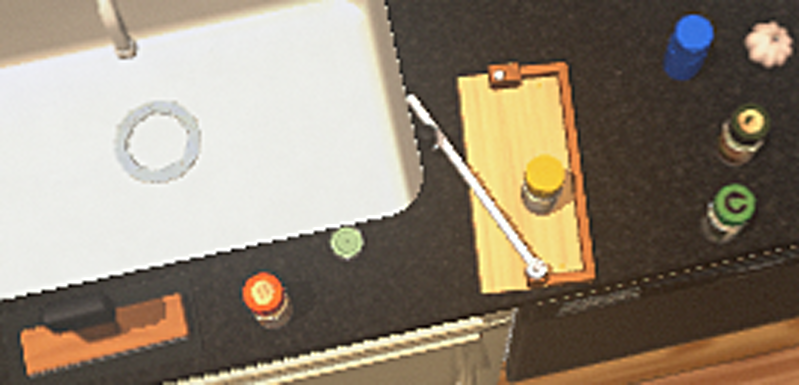

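View pics/sidec.png

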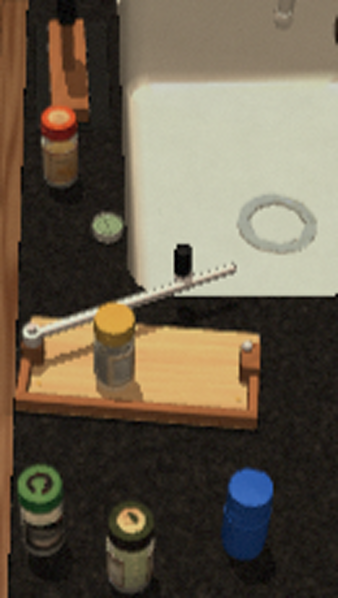

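```bash
cat >> h.py <<'E'
TC=lambda u:(165+u[0]/2.96-.33,185+u[1]/2.96-.33)
SC=lambda u:(275+u[0]/2.6-.3,130+u[1]/2.6-.3)
E
python3 - <<'E'
from h import *
t=grab("top");s=grab("side")
for n,a,b in [("yel",(545,173),(115,321)),("green",(735,204),(41,484)),("dark",(748,122),(131,519)),("orange",(263,292),(59,121)),("hinge",(537,267),(31,332)),("knob",(427,130),(182,247)),("bartip",(410,98),(235,266)),("lipR",(568,62),(258,408)),("lipL",(595,278),(17,394)),("catchball",(499,75),(249,345))]:
    P,e=tri(t,TC(a),s,SC(b)); print(n,P.round(1),round(e,1))
for n,a,z in [("frFar",(457,76),8),("frNear",(482,293),8),("lipFar",(568,62),24),("lipNear",(595,278),24),
 ("beam1",(22,336),26),("beam2",(27,376),26),("beam3",(190,330),26),("beam4",(185,293),26),("tealight",(347,242),18)]:
    print(n,onz(t,TC(a),z).round(1))
for n,a,z in [("frFar",(260,335),8),("frNear",(33,318),8),("lipFar",(258,408),24),("lipNear",(17,394),24),("beam near",(49,118),26),("beam2",(88,108),26),("tealight",(107,224),18),("grip",(67,20),100)]:
    print("S",n,onz(s,SC(a),z).round(1))
hs=cv2.cvtColor(s["img"],cv2.COLOR_BGR2HSV)
crop(s,280,60,350,200,4,"beamc")
crop(t,160,260,240,320,8,"beamt")
a=cv2.imread("pics/beamc.png");b=cv2.imread("pics/beamt.png")
o=np.zeros((560,800,3),np.uint8);o[:560,:280]=a;b=cv2.resize(b,(520,390));o[:390,280:]=b
cv2.imwrite("pics/beam.png",o)
E
```

```text
yel [ 496.1 -169.5  109.3] 2.6
green [ 419.5 -364.6  102.3] 5.1
dark [ 506.  -404.8  103. ] 2.6
orange [435.7 155.6  96.8] 1.9
hinge [ 405.8 -141.9   58.9] 1.1
knob [574.7 -55.3  98.6] 0.2
bartip [634.8 -46.2  53.3] 6.8
lipR [ 644.  -236.2   40. ] 8.7
lipL [ 388.1 -205.    29.8] 6.7
catchball [ 642.8 -153.6   43.7] 5.6
frFar [ 662.1 -109.3    8. ]
frNear [400.3 -79.6   8. ]
lipFar [ 645.1 -239.6   24. ]
lipNear [ 385.9 -206.8   24. ]
beam1 [460.2 434.5  26. ]
beam2 [414.5 435.3  26. ]
beam3 [426.5 248.8  26. ]
beam4 [469.2 247.2  26. ]
tealight [489.4  57.9  18. ]
S frFar [ 664.7 -110.2    8. ]
S frNear [405.4 -80.3   8. ]
S lipFar [ 650.6 -223.1   24. ]
S lipNear [ 390.8 -199.5   24. ]
S beam near [421.3 239.7  26. ]
S beam2 [472.  258.2  26. ]
S tealight [493.2  57.3  18. ]
S grip [446.2 347.1 100. ]
```

View pics/beam.png

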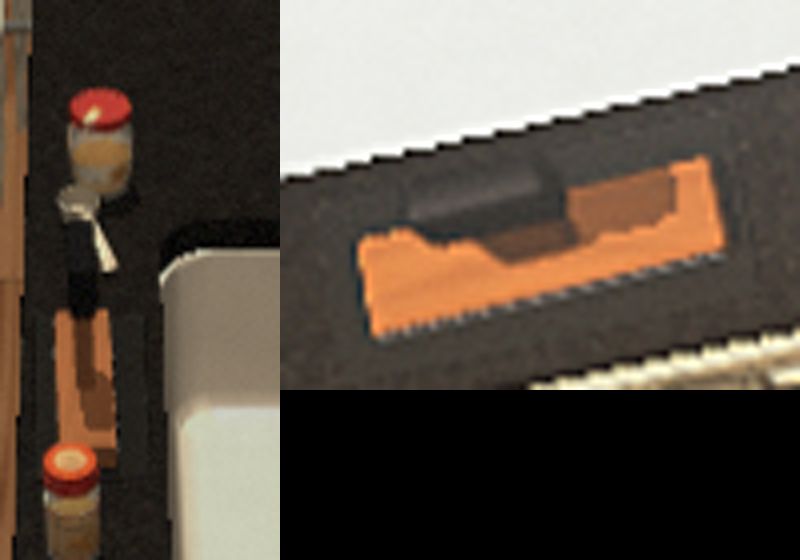

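```bash
cat >> h.py <<'E'
C=np.array([525,-159.]);A=np.radians(-6.6)
V=np.array([np.cos(A),np.sin(A)]);U=np.array([V[1],-V[0]])   # tray y, tray x
def tw(x,y): return C+x*U+y*V
def wt(P): r=np.array(P[:2])-C; return np.array([r@U,r@V])
def pose():
    o=ctrl.get_obs(); return np.array(o["ee_pos"]),R.from_rotvec(o["orientation"]),o
def down(psi): # tool y yaw psi deg
    p=np.radians(psi); y=[np.cos(p),np.sin(p),0];z=[0,0,-1];return R.from_matrix(np.c_[np.cross(y,z),y,z])
def plan(wps):
    """wps: (x,y,z,psi,opening,step_mm); prints rows from the present pose"""
    p,r,_=pose(); rows=[]
    for x,y,z,psi,op,st in wps:
        T=np.array([x,y,z],float);D=down(psi)
        n=max(1,int(np.ceil(np.linalg.norm(T-p)/st)),int(np.ceil(np.degrees((r.inv()*D).magnitude())/8)))
        p0=p.copy();dr=(r.inv()*D).as_rotvec();r0=r
        for i in range(1,n+1):
            q=p0+(T-p0)*i/n; rr=r0*R.from_rotvec(dr*i/n)
            d=np.round(r.inv().apply(q-p)/10,2); w=np.round(np.degrees((r.inv()*rr).as_rotvec()),1)
            rows.append([*(d+0.0),*(w+0.0),op]); p=p+r.apply(d*10); r=r*R.from_rotvec(np.radians(w))
    for i in range(0,len(rows),12): print("["+",".join("["+",".join(f"{v:g}" for v in w)+"]" for w in rows[i:i+12])+"]")
def q6(x,y,psi): return np.degrees(np.arctan2(y,x))-psi
def say():
    p,r,o=pose(); y=r.as_matrix()[:,1]; print("t",round(o["t"],1),"p",p.round(1),"psi",np.degrees(np.arctan2(y[1],y[0])).round(1),"tilt",np.degrees(np.arccos(-r.as_matrix()[2,2])).round(1),"F",np.round(o["ft_force"],1),"w",round(o["width"],1),"tray",wt(p).round(1))
E
python3 - <<'E'
from h import *
t=grab("top");s=grab("side")
def cap(d,seed,name,lo,hi,rad):
    hsv=cv2.cvtColor(d["img"],cv2.COLOR_BGR2HSV);m=cv2.inRange(hsv,lo,hi)
    w=np.zeros_like(m);cv2.circle(w,tuple(int(v) for v in seed),rad,255,-1);m&=w
    pts=cv2.findNonZero(m); h=cv2.convexHull(pts); M=cv2.moments(h)
    return (M["m10"]/M["m00"],M["m01"]/M["m00"]),cv2.contourArea(h)
for n,a,b,lo,hi,z in [("yel",(545,173),(115,321),(18,120,90),(32,255,255),102),("green",(735,204),(41,484),(45,90,40),(80,255,255),94),("orange",(263,292),(59,121),(0,150,90),(12,255,255),94)]:
    ca,aa=cap(t,TC(a),n,lo,hi,11);cb,ab=cap(s,SC(b),n,lo,hi,13)
    P,e=tri(t,ca,s,cb);print(n,P.round(1),round(e,1),onz(t,ca,z).round(1),onz(s,cb,z).round(1),aa,ab)
for n,a,b,z in [("knob",(427,130),(182,247),94),("dark",(748,122),(131,519),103),("tealight",(347,242),(107,224),18)]:
    print(n,onz(t,TC(a),z).round(1),onz(s,SC(b),z).round(1))
plan([(572,-56,237,27,1,45)])
E
```

```text
yel [ 498.4 -167.4  100.6] 9.2 [ 502.6 -166.2  102. ] [ 494.1 -170.6  102. ] 290.5 294.0
green [ 419.1 -364.9   96.8] 2.0 [ 418.8 -365.9   94. ] [ 419.9 -362.8   94. ] 138.5 246.5
orange [436.  156.1 107.3] 9.7 [434.3 156.   94. ] [440.1 173.3  94. ] 137.0 245.5
knob [576.  -55.5  94. ] [575.2 -51.1  94. ]
dark [ 504.7 -405.1  103. ] [ 507.2 -404.3  103. ]
tealight [489.4  57.9  18. ] [493.2  57.3  18. ]
[[-3.43,-2.84,0,0,0,2.5,1],[-3.55,-2.69,0,0,0,2.5,1],[-3.67,-2.54,-0.01,0,0,2.5,1],[-3.77,-2.37,0,0,0,2.6,1],[-3.88,-2.2,0,0,0,2.5,1],[-3.97,-2.02,0,0,0,2.5,1],[-4.05,-1.85,0,0,0,2.5,1],[-4.13,-1.68,-0.01,0,0,2.5,1],[-4.2,-1.49,0,0,0,2.5,1],[-4.26,-1.3,0,0,0,2.5,1],[-4.32,-1.12,0,0,0,2.5,1],[-4.36,-0.93,-0.01,0,0,2.6,1]]
[[-4.39,-0.73,0,0,0,2.5,1],[-4.43,-0.54,0,0,0,2.5,1],[-4.44,-0.35,0,0,0,2.5,1],[-4.45,-0.15,0,0,0,2.5,1]]
```

>>> apply_moves([
  [[-3.4,-2.8,0,0,0,2.5,1],[-3.6,-2.7,0,0,0,2.5,1],[-3.7,-2.5,0,0,0,2.5,1],[-3.8,-2.4,0,0,0,2.5,1],[-3.9,-2.2,0,0,0,2.5,1],[-4.0,-2.0,0,0,0,2.5,1],[-4.0,-1.9,0,0,0,2.5,1],[-4.1,-1.7,0,0,0,2.5,1],[-4.2,-1.5,0,0,0,2.5,1],[-4.3,-1.3,0,0,0,2.5,1],[-4.3,-1.1,0,0,0,2.5,1],[-4.4,-0.9,0,0,0,2.5,1]],
])

```text
t: 1.6
ee_pos: [491.8, 100.3, 237.0]
orientation: [1.399, 2.812, 0.001]
ft_force: [-0.2, 0.2, -0.1]
width: 87.9
```

>>> apply_moves([
  [[-4.4,-0.7,0,0,0,2.5,1],[-4.4,-0.5,0,0,0,2.5,1],[-4.4,-0.3,0,0,0,2.5,1],[-4.4,-0.1,0,0,0,2.5,1],[0,0,0,0,0,0,1],[0,0,0,0,0,0,1]],
])

```text
t: 2.2
ee_pos: [574.8, -54.5, 236.3]
orientation: [-1.638, -2.68, 0.0]
ft_force: [-1.3, 1.0, -0.3]
width: 88.1
```

```bash
python3 - <<'E'
from h import *
say()
plan([(575.5,-54,150,27,1,45),(575.5,-54,77,27,1,25)])
E
```

```text
t 2.2 p [574.8 -54.5 236.3] psi 27.1 tilt 0.0 F [-1.3  1.  -0.3] w 88.1 tray [-109.6   37.5]
[[0,0.04,4.32,0,0,0.1,1],[0,0.05,4.31,0,0,0,1],[0,0,2.43,0,0,0,1],[0,0,2.44,0,0,0,1],[0,0,2.43,0,0,0,1]]
```

>>> apply_moves([
  [[0,0,4.3,0,0,0,1],[0,0,4.3,0,0,0,1],[0,0,2.5,0,0,0,1],[0,0,2.4,0,0,0,1],[0,0,2.4,0,0,0,1],[0,0,0,0,0,0,0],[0,0,0,0,0,0,0],[0,0,0,0,0,0,0],[0,0,0,0,0,0,0],[0,0,0,0,0,0,0],[0,0,0,0,0,0,0],[0,0,0,0,0,0,0]],
])

```text
t: 3.4
ee_pos: [575.2, -53.9, 78.0]
orientation: [1.636, 2.681, 0.0]
ft_force: [1.0, -0.5, 0.6]
width: 35.3
```

```bash
python3 - <<'E'
from h import *
say()
H=tw(-3,-120); p=pose()[0][:2]; v=p-H; print(H,np.linalg.norm(v),np.degrees(np.arctan2(v[1],v[0])))
a0=np.degrees(np.arctan2(v[1],v[0]));r=np.linalg.norm(v)
W=[]
for a in np.arange(a0+6,101,6.): W.append((*(H+r*np.array([np.cos(np.radians(a)),np.sin(np.radians(a))])),77,27+a-a0,0,60))
plan(W)
E
```

```text
t 3.4 p [575.2 -53.9  78. ] psi 27.2 tilt 0.0 F [ 1.  -0.5  0.6] w 35.3 tray [-110.1   37.8]
[ 406.14007958 -142.22742364] 190.6959363712424 27.58290586170796
[[1.99,-0.12,0.1,0,0,-5.8,0],[1.99,-0.12,0,0,0,-6,0],[2,-0.13,0,0,0,-6,0],[1.99,-0.12,0,0,0,-6,0],[1.99,-0.13,0,0,0,-6,0],[1.99,-0.12,0,0,0,-6,0],[2,-0.13,0,0,0,-6,0],[1.99,-0.12,0,0,0,-6,0],[1.99,-0.13,0,0,0,-6,0],[1.99,-0.12,-0.01,0,0,-6,0],[1.99,-0.13,0,0,0,-6,0],[1.99,-0.12,0,0,0,-6,0]]
```

>>> apply_moves([
  [[0,0,0,0,0,0,0],[0,0,0,0,0,0,0],[0,0,0,0,0,0,0],[0,0,0,0,0,0,0],[0,0,0,0,0,0,0]],
])

```text
t: 3.9
ee_pos: [575.5, -53.8, 77.7]
orientation: [1.636, 2.681, 0.001]
ft_force: [3.2, 2.0, -2.9]
width: 19.6
```

>>> apply_moves([
  [[1.0,0,0,0,0,-3,0],[2,-0.1,0,0,0,-6,0],[2,-0.1,0,0,0,-6,0],[2,-0.1,0,0,0,-6,0],[2,-0.1,0,0,0,-6,0],[2,-0.1,0,0,0,-6,0],[2,-0.1,0,0,0,-6,0],[2,-0.1,0,0,0,-6,0],[2,-0.1,0,0,0,-6,0],[2,-0.1,0,0,0,-6,0],[2,-0.1,0,0,0,-6,0],[0,0,0,0,0,0,0]],
])

```text
t: 5.1
ee_pos: [402.0, 50.4, 77.7]
orientation: [0.01, -3.139, 0.001]
ft_force: [1.9, -1.9, -5.3]
width: 19.6
```

```bash
python3 - <<'E'
from h import *
say()
H=tw(-3,-120); p=pose()[0][:2]; v=p-H; print(np.linalg.norm(v),np.degrees(np.arctan2(v[1],v[0])))
a0=np.degrees(np.arctan2(v[1],v[0]));r=190.6
plan([(*(H+r*np.array([np.cos(np.radians(a)),np.sin(np.radians(a))])),77,90+a-a0,0,60) for a in (a0+5,102)])
E
```

```text
t 5.1 p [402.   50.4  77.7] psi 90.4 tilt 0.1 F [ 1.9 -1.9 -5.3] w 19.6 tray [-193.9 -146.3]
192.65000990206357 91.23247047848139
[[1.66,-0.3,0.08,0,-0.1,-4.6,0],[1.91,-0.14,0,0,0,-5.8,0]]
```

>>> apply_moves([
  [[1.7,-0.3,0,0,0,-5,0],[1.9,-0.1,0,0,0,-5.5,0],[0,0,0,0,0,0,0],[0,0,0,0,0,0,1],[0,0,0,0,0,0,1],[0,0,0,0,0,0,1],[0,0,0,0,0,0,1],[0,0,-2,0,0,0,1],[0,0,-4,0,0,0,1],[0,0,-4,0,0,0,1]],
])

```text
t: 6.1
ee_pos: [368.1, 44.5, 178.4]
orientation: [0.292, -3.125, 0.0]
ft_force: [0.6, -0.1, -0.2]
width: 71.6
```

```bash
python3 - <<'E'
from h import *
say()
plan([(435.5,154,178,83.4,1,40),(435.5,154,55,83.4,1,31)])
crop(grab("top"),200,200,440,310,3.3,"t1")
E
```

```text
t 6.1 p [368.1  44.5 178.4] psi 100.7 tilt 0.2 F [ 0.6 -0.1 -0.2] w 71.6 tray [-184.1 -179.3]
[[-2.16,2.38,0,0,0,4.3,1],[-1.98,2.53,0.01,0,-0.1,4.3,1],[-1.79,2.68,0.01,0,0,4.3,1],[-1.57,2.8,0.01,0,0,4.4,1],[0,0,3.07,0,0,0,1],[-0.01,0,3.08,0,0,0,1],[0,0.01,3.07,0,0,0,1],[0,0,3.08,0,0,0,1]]
```

View pics/t1.png

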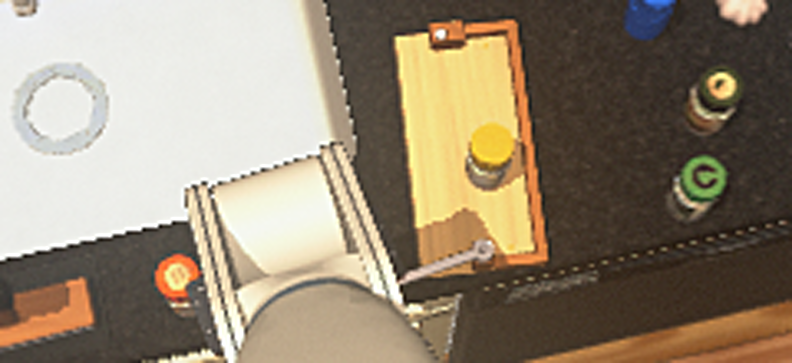

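The crop shows the keeper bar swung out past the hinge (bar from (485,250) to (405,275)), with the tray clear and all the jars in place. Next is the orange jar at (178,278).

>>> apply_moves([
  [[-2.2,2.4,0,0,0,4.3,1],[-2.0,2.5,0,0,0,4.3,1],[-1.8,2.7,0,0,0,4.3,1],[-1.5,2.8,0,0,0,4.4,1],[0,0,3,0,0,0,1],[0,0,3.1,0,0,0,1],[0,0,3.1,0,0,0,1],[0,0,3.1,0,0,0,1],[0,0,0,0,0,0,0.3],[0,0,0,0,0,0,0.3],[0,0,0,0,0,0,0.3],[0,0,0,0,0,0,0.3]],
])

```text
t: 7.35
ee_pos: [437.2, 154.8, 56.1]
orientation: [0.181, 3.134, 0.002]
ft_force: [1.2, 0.1, 0.0]
width: 59.4
```

>>> apply_moves([
  [[0,0,0,0,0,0,0.2],[0,0,0,0,0,0,0.2],[0,0,0,0,0,0,0.2],[0,0,0,0,0,0,0.2]],
])

```text
t: 7.75
ee_pos: [436.7, 154.8, 55.5]
orientation: [0.181, 3.135, 0.001]
ft_force: [-0.4, -0.1, 8.6]
width: 43.5
```

```bash
python3 - <<'E'
from h import *
say(); t=grab("top");s=grab("side")
a=cv2.resize(t["img"][220:340,190:350],(640,480))[:, :400];b=cv2.resize(s["img"][130:280,260:360],(400,600))
o=np.zeros((600,800,3),np.uint8);o[:480,:400]=a;o[:,400:]=b;cv2.imwrite("pics/g1.png",o)
E
```

```text
t 7.8 p [436.7 154.8  55.5] psi 83.4 tilt 0.1 F [-0.4 -0.1  8.6] w 43.5 tray [-301.6 -123.8]
```

View pics/g1.png

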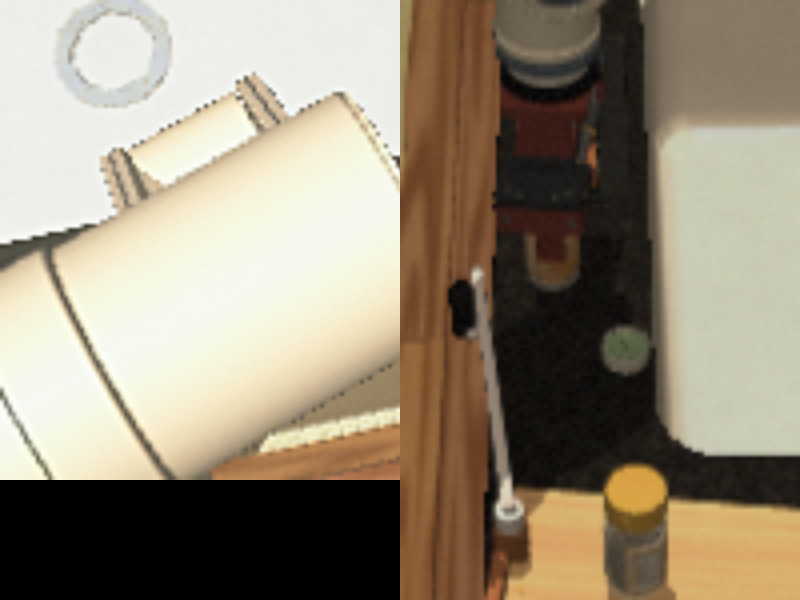

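>>> apply_moves([
  [[0,0,0,0,0,0,0],[0,0,0,0,0,0,0],[0,0,0,0,0,0,0],[0,0,-1,0,0,0,0],[0,0,-2,0,0,0,0],[0,0,-3,0,0,0,0],[0,0,-3,0,0,0,0],[0,0,-3,0,0,0,0],[0,0,0,0,0,0,0]],
])

```text
t: 8.75
ee_pos: [438.2, 155.2, 178.4]
orientation: [0.18, 3.13, 0.004]
ft_force: [-0.4, 0.7, -1.3]
width: 43.6
```

```bash
python3 - <<'E'
from h import *
say(); x,y=tw(6,-79); print(x,y); plan([(x,y,176,83.4,0,30)]); print('jar a',wt((498.4,-167.4)))
t=grab("top");s=grab("side")
crop(s,270,130,370,280,4,"g2")
E
```

```text
t 8.8 p [438.2 155.2 178.4] psi 83.4 tilt 0.4 F [-0.4  0.7 -1.3] w 43.6 tray [-302.1 -122.4]
445.8339286146114 -155.88020170466592
[[-0.39,-2.8,0.02,0,0,0,0],[-0.4,-2.8,0.01,0,0.1,0,0],[-0.39,-2.8,0.02,0,0,0,0],[-0.4,-2.81,0.02,0.1,0,0,0],[-0.39,-2.8,0.02,0,0.1,0,0],[-0.39,-2.8,0.02,0,0,0,0],[-0.4,-2.8,0.02,0,0,0,0],[-0.39,-2.8,0.02,0,0.1,0,0],[-0.39,-2.8,0.02,0,0,0,0],[-0.4,-2.8,0.02,0.1,0,0,0],[-0.39,-2.8,0.02,0,0.1,0,0]]
jar a [ 11.40165943 -25.4582435 ]
```

View pics/g2.png

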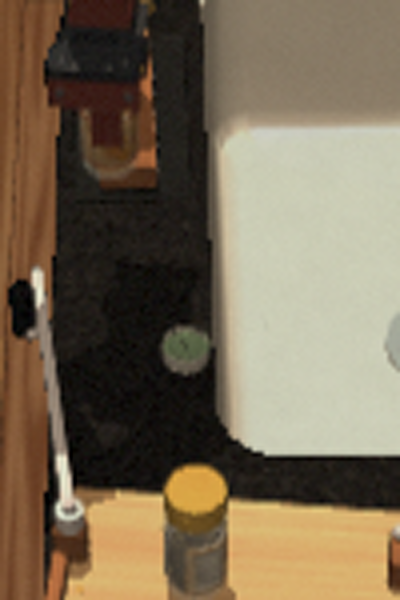

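>>> apply_moves([
  [[-0.4,-2,0,0,0,0,0],[-0.4,-2.8,0,0,0,0,0],[-0.4,-2.8,0,0,0,0,0],[-0.4,-2.8,0,0,0,0,0],[-0.4,-2.8,0,0,0,0,0],[-0.4,-2.8,0,0,0,0,0],[-0.4,-2.8,0,0,0,0,0],[-0.4,-2.8,0,0,0,0,0],[-0.4,-2.8,0,0,0,0,0],[-0.4,-2.8,0,0,0,0,0],[-0.4,-2.6,0,0,0,0,0],[0,-1,0,0,0,0,0]],
])

```text
t: 10.05
ee_pos: [443.6, -158.0, 173.2]
orientation: [-0.183, -3.134, -0.001]
ft_force: [0.3, -0.1, -1.1]
width: 42.8
```

```bash
python3 - <<'E'
from h import *
say(); x,y=tw(6,-79); plan([(x,y,100,83.4,0,20),(x,y,66,83.4,0,9)])
E
```

```text
t 10.1 p [ 443.6 -158.   173.2] psi 83.3 tilt 0.1 F [ 0.3 -0.1 -1.1] w 42.8 tray [  8.3 -80.9]
[[-0.05,0.06,1.83,0,0,0,0],[-0.06,0.06,1.83,0,-0.1,0,0],[-0.05,0.05,1.83,0,0,-0.1,0],[-0.04,0.06,1.83,0,0,0,0],[0,0,0.85,0,0,0,0],[0,0,0.85,0,0,0,0],[-0.01,0,0.85,0,0,0,0],[0,0,0.85,0,0,0,0]]
```

>>> apply_moves([
  [[0,0,1.8,0,0,0,0],[-0.1,0.1,1.8,0,0,0,0],[-0.1,0.1,1.8,0,0,0,0],[0,0,1.8,0,0,0,0],[0,0,1,0,0,0,0],[0,0,1,0,0,0,0],[0,0,0.8,0,0,0,0],[0,0,0.6,0,0,0,0],[0,0,0,0,0,0,0]],
])

```text
t: 10.95
ee_pos: [446.4, -154.6, 68.2]
orientation: [-0.181, -3.136, -0.0]
ft_force: [-0.4, -0.2, -2.0]
width: 43.3
```

```bash
python3 -c "
from h import *
say()"
```

```text
t 10.9 p [ 446.4 -154.6   68.2] psi 83.4 tilt 0.1 F [-0.4 -0.2 -2. ] w 43.3 tray [  4.6 -78.6]
```

Lower slowly to contact, then release.

>>> apply_moves([
  [[0,0,0.2,0,0,0,0],[0,0,0.2,0,0,0,0],[0,0,0,0,0,0,0]],
])

```text
t: 11.25
ee_pos: [446.8, -154.8, 64.8]
orientation: [0.181, 3.136, -0.0]
ft_force: [-0.3, -0.5, -1.0]
width: 43.0
```

```bash
python3 -c "
from h import *
say()"
```

```text
t 11.2 p [ 446.8 -154.8   64.8] psi 83.4 tilt 0.0 F [-0.3 -0.5 -1. ] w 43.0 tray [  4.8 -78.2]
```

>>> apply_moves([
  [[0,0,0.1,0,0,0,0],[0,0,0.1,0,0,0,0],[0,0,0,0,0,0,1],[0,0,0,0,0,0,1],[0,0,0,0,0,0,1],[0,0,0,0,0,0,1],[0,0,-1.5,0,0,0,1],[0,0,-3,0,0,0,1],[0,0,-4,0,0,0,1],[0,0,-4,0,0,0,1]],
])

```text
t: 12.25
ee_pos: [446.1, -154.5, 188.6]
orientation: [-0.181, -3.135, -0.001]
ft_force: [0.7, 0.9, 1.2]
width: 87.9
```

```bash
python3 - <<'E'
from h import *
say(); plan([(418.5,-363.5,178,83.4,1,45),(418.5,-363.5,55,83.4,1,40)])
E
```

```text
t 12.2 p [ 446.1 -154.5  188.6] psi 83.4 tilt 0.1 F [0.7 0.9 1.2] w 87.9 tray [  4.6 -78.9]
[[0.07,-4.22,0.21,0,0,0,1],[0.07,-4.21,0.21,0,0,0,1],[0.06,-4.22,0.21,0,-0.1,0,1],[0.07,-4.21,0.21,0,0,0,1],[0.07,-4.22,0.21,0,0,0,1],[0,0,3.08,0,0,0,1],[0,0,3.07,0,0,0,1],[0,0,3.08,0,0,0,1],[0,0,3.07,0,0,0,1]]
```

>>> apply_moves([
  [[0.1,-4.2,0.2,0,0,0,1],[0,-4.2,0.2,0,0,0,1],[0.1,-4.2,0.2,0,0,0,1],[0.1,-4.2,0.2,0,0,0,1],[0.1,-4.2,0.2,0,0,0,1],[0,0,3,0,0,0,1],[0,0,3.1,0,0,0,1],[0,0,3.1,0,0,0,1],[0,0,3.1,0,0,0,1],[0,0,0,0,0,0,1]],
])

```text
t: 13.25
ee_pos: [416.3, -360.9, 51.1]
orientation: [-0.181, -3.131, -0.007]
ft_force: [0.2, 0.5, -0.3]
width: 87.8
```

>>> apply_moves([
  [[0,0,0,0,0,0,0],[0,0,0,0,0,0,0],[0,0,0,0,0,0,0],[0,0,0,0,0,0,0],[0,0,0,0,0,0,0],[0,0,0,0,0,0,0],[0,0,0,0,0,0,0],[0,0,0,0,0,0,0],[0,0,0,0,0,0,0]],
])

```text
t: 14.15
ee_pos: [418.8, -363.1, 55.2]
orientation: [0.181, 3.136, -0.001]
ft_force: [-0.6, 0.2, 6.1]
width: 42.7
```

```bash
python3 - <<'E'
from h import *
say()
crop(grab("side"),270,200,370,350,4,"g3")
E
```

```text
t 14.2 p [ 418.8 -363.1   55.2] psi 83.4 tilt 0.0 F [-0.6  0.2  6.1] w 42.7 tray [215. -82.]
```

View pics/g3.png

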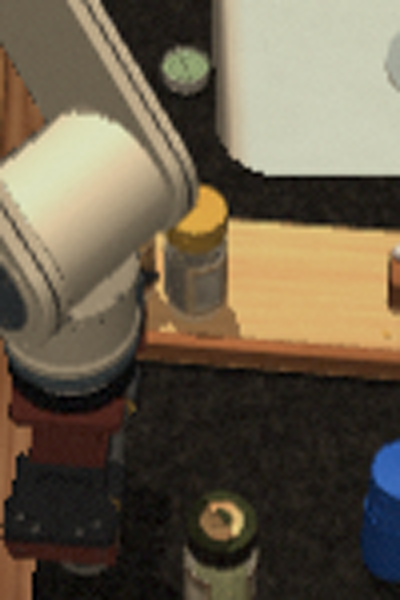

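>>> apply_moves([
  [[0,0,-1,0,0,0,0],[0,0,-2,0,0,0,0],[0,0,-3,0,0,0,0],[0,0,-3,0,0,0,0],[0,0,-3,0,0,0,0],[0,0,-0.5,0,0,0,0],[0,0,0,0,0,0,0]],
])

```text
t: 14.9
ee_pos: [418.8, -363.1, 180.5]
orientation: [0.18, 3.135, -0.002]
ft_force: [-0.9, 1.1, -1.4]
width: 43.4
```

```bash
python3 - <<'E'
from h import *
say(); x,y=tw(8,79); plan([(x,y,178,83.4,0,26)])
t=grab("top"); crop(t,310,195,430,285,5,"g4")
E
```

```text
t 14.9 p [ 418.8 -363.1  180.5] psi 83.4 tilt 0.1 F [-0.9  1.1 -1.4] w 43.4 tray [214.9 -82. ]
[[-1.46,1.88,0.02,0,0,0,0],[-1.47,1.88,0.02,0,0,0,0],[-1.46,1.88,0.03,0,0,0,0],[-1.47,1.88,0.02,0,0,0,0],[-1.46,1.88,0.02,0,0,0,0],[-1.47,1.89,0.02,0,0,0,0],[-1.46,1.88,0.03,0,0.1,0,0],[-1.46,1.88,0.02,0,0,0,0],[-1.47,1.88,0.02,-0.1,0,0,0],[-1.46,1.88,0.02,0,0,0,0],[-1.47,1.88,0.02,0,0,0,0]]
```

>>> apply_moves([
  [[-1.0,1.4,0,0,0,0,0],[-1.5,1.9,0,0,0,0,0],[-1.5,1.9,0,0,0,0,0],[-1.5,1.9,0,0,0,0,0],[-1.5,1.9,0,0,0,0,0],[-1.5,1.9,0,0,0,0,0],[-1.5,1.9,0,0,0,0,0],[-1.5,1.9,0,0,0,0,0],[-1.5,1.9,0,0,0,0,0],[-1.5,1.9,0,0,0,0,0],[-1.1,1.5,0,0,0,0,0],[-0.5,0.7,0,0,0,0,0]],
])

```text
t: 16.15
ee_pos: [602.4, -174.3, 178.0]
orientation: [-0.179, -3.134, -0.001]
ft_force: [0.4, -0.0, -0.3]
width: 42.9
```

```bash
python3 - <<'E'
from h import *
say(); x,y=tw(8,79); plan([(x,y,100,83.4,0,20),(x,y,65,83.4,0,9)])
E
```

```text
t 16.1 p [ 602.4 -174.3  178. ] psi 83.5 tilt 0.1 F [ 0.4 -0.  -0.3] w 42.9 tray [ 6.3 78.7]
[[-0.01,-0.04,1.95,0,0,0,0],[-0.02,-0.05,1.95,0,-0.1,0,0],[-0.01,-0.04,1.95,0,0,0.1,0],[0,-0.04,1.95,0,0,0,0],[0,0,0.87,0,0,0,0],[0,0,0.88,0,0,0,0],[-0.01,0,0.87,0,0,0,0],[0,0,0.88,0,0,0,0]]
```

>>> apply_moves([
  [[0,0,1.9,0,0,0,0],[0,-0.1,2,0,0,0,0],[0,0,2,0,0,0,0],[0,0,1.9,0,0,0,0],[0,0,1,0,0,0,0],[0,0,1,0,0,0,0],[0,0,0.8,0,0,0,0],[0,0,0.4,0,0,0,0],[0,0,0.2,0,0,0,0],[0,0,0,0,0,0,0],[0,0,0,0,0,0,0]],
])

```text
t: 17.25
ee_pos: [602.5, -176.8, 68.2]
orientation: [0.18, 3.136, -0.0]
ft_force: [-0.5, -0.6, -1.1]
width: 43.0
```

```bash
python3 -c "
from h import *
say()"
```

```text
t 17.2 p [ 602.5 -176.8   68.2] psi 83.4 tilt 0.0 F [-0.5 -0.6 -1.1] w 43.0 tray [ 8.8 79. ]
```

>>> apply_moves([
  [[0,0,0.2,0,0,0,0],[0,0,0.2,0,0,0,0],[0,0,0.1,0,0,0,0],[0,0,0,0,0,0,0],[0,0,0,0,0,0,1],[0,0,0,0,0,0,1],[0,0,0,0,0,0,1],[0,0,0,0,0,0,1],[0,0,-1.5,0,0,0,1],[0,0,-3,0,0,0,1],[0,0,-4,0,0,0,1],[0,0,-4,0,0,0,1]],
])

```text
t: 18.45
ee_pos: [601.9, -176.6, 189.7]
orientation: [-0.181, -3.136, -0.0]
ft_force: [0.4, 0.2, -0.2]
width: 88.2
```

```bash
python3 - <<'E'
from h import *
say(); plan([(505.5,-404,185,83.4,1,45),(505.5,-404,55,83.4,1,40)])
E
```

```text
t 18.4 p [ 601.9 -176.6  189.7] psi 83.4 tilt 0.0 F [ 0.4  0.2 -0.2] w 88.2 tray [ 8.7 78.4]
[[1.16,-3.95,0.08,0,0,0,1],[1.16,-3.95,0.08,0,0,0,1],[1.16,-3.95,0.08,0,0,0,1],[1.16,-3.95,0.07,0,0,0,1],[1.16,-3.94,0.08,0,0,0,1],[1.16,-3.95,0.08,0,0,0,1],[0,0,3.25,0,0,0,1],[0,0,3.25,0,0,0,1],[0,0,3.25,0,0,0,1],[0,0,3.25,0,0,0,1]]
```

>>> apply_moves([
  [[1.1,-3.9,0,0,0,0,0.7],[1.2,-3.9,0.1,0,0,0,0.7],[1.2,-4,0.1,0,0,0,0.7],[1.2,-4,0.1,0,0,0,0.7],[1.1,-3.9,0.1,0,0,0,0.7],[1.2,-4,0.1,0,0,0,0.7],[0,0,3.2,0,0,0,0.7],[0,0,3.2,0,0,0,0.7],[0,0,3.2,0,0,0,0.7],[0,0,3.3,0,0,0,0.7],[0,0,0,0,0,0,0.7]],
])

```text
t: 19.55
ee_pos: [503.1, -402.3, 50.4]
orientation: [-0.181, -3.131, -0.007]
ft_force: [-0.4, -0.5, -0.5]
width: 61.4
```

>>> apply_moves([
  [[0,0,0,0,0,0,0],[0,0,0,0,0,0,0],[0,0,0,0,0,0,0],[0,0,0,0,0,0,0],[0,0,0,0,0,0,0],[0,0,0,0,0,0,0]],
])

```text
t: 20.15
ee_pos: [506.7, -405.2, 56.0]
orientation: [0.181, 3.133, -0.004]
ft_force: [0.0, -0.7, 7.4]
width: 43.9
```

```bash
python3 - <<'E'
from h import *
say()
t=grab("top");s=grab("side")
a=cv2.resize(t["img"][200:290,310:430],(400,300));b=cv2.resize(s["img"][230:430,270:420],(400,533))
o=np.zeros((600,800,3),np.uint8);o[:300,:400]=a;o[:533,400:]=b;cv2.imwrite("pics/g5.png",o)
E
```

```text
t 20.1 p [ 506.7 -405.2   56. ] psi 83.4 tilt 0.2 F [ 0.  -0.7  7.4] w 43.9 tray [246.6  10.1]
```

View pics/g5.png

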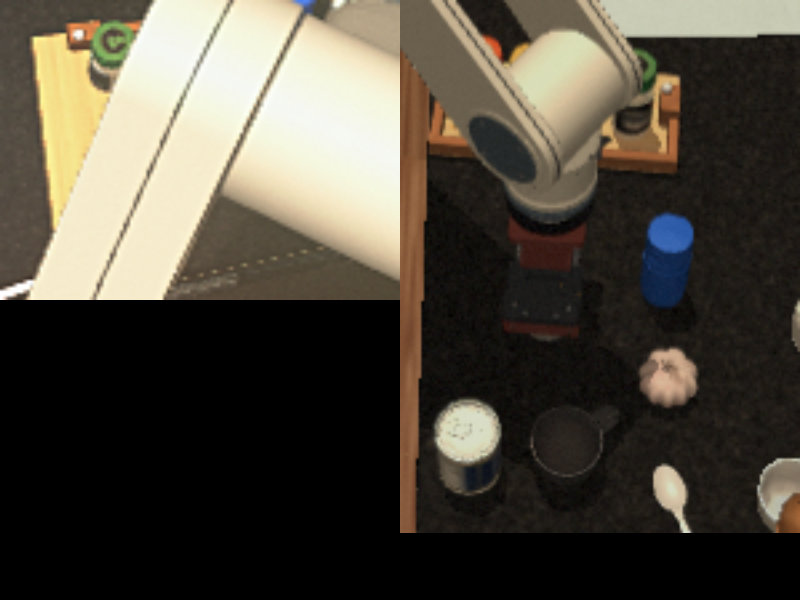

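Green stands upright near the catch end at (112,45). The gripper holds the dark-capped jar, and the cup, garlic and tin are untouched. I'll lift and carry it.

>>> apply_moves([
  [[0,0,0,0,0,0,0],[0,0,-1,0,0,0,0],[0,0,-2,0,0,0,0],[0,0,-3,0,0,0,0],[0,0,-3,0,0,0,0],[0,0,-3,0,0,0,0],[0,0,-0.5,0,0,0,0],[0,0,0,0,0,0,0]],
])

```text
t: 21.05
ee_pos: [505.8, -404.4, 180.0]
orientation: [0.18, 3.134, -0.002]
ft_force: [-0.2, -0.0, -1.4]
width: 44.1
```

```bash
python3 - <<'E'
from h import *
say(); x,y=tw(7,26); plan([(x,y,180,83.4,0,24)])
E
```

```text
t 21.1 p [ 505.8 -404.4  180. ] psi 83.4 tilt 0.1 F [-0.2 -0.  -1.4] w 44.1 tray [245.9   9.1]
[[-0.17,2.39,0,0,0,0,0],[-0.17,2.39,-0.01,0,0,0,0],[-0.17,2.39,0,0,0,0,0],[-0.17,2.39,0,0,0,0,0],[-0.17,2.39,-0.01,0,0.1,0,0],[-0.17,2.39,0,0,0,0,0],[-0.17,2.39,0,-0.1,0,0,0],[-0.17,2.38,0,0,0,0,0],[-0.17,2.39,0,0,0,0,0],[-0.17,2.39,0,0,0,0,0]]
```

>>> apply_moves([
  [[-0.2,1.6,0,0,0,0,0],[-0.2,2.4,0,0,0,0,0],[-0.2,2.4,0,0,0,0,0],[-0.1,2.4,0,0,0,0,0],[-0.2,2.4,0,0,0,0,0],[-0.2,2.4,0,0,0,0,0],[-0.2,2.4,0,0,0,0,0],[-0.2,2.4,0,0,0,0,0],[-0.2,2.4,0,0,0,0,0],[0,1.9,0,0,0,0,0],[0,1.2,0,0,0,0,0],[0,0,0,0,0,0,0]],
])

```text
t: 22.25
ee_pos: [548.9, -166.6, 177.4]
orientation: [-0.177, -3.134, -0.001]
ft_force: [0.5, -0.5, -0.8]
width: 44.0
```

```bash
python3 - <<'E'
from h import *
say(); x,y=tw(7,26); plan([(x,y,100,83.4,0,20),(x,y,68,83.4,0,9)])
t=grab("top");s=grab("side")
a=cv2.resize(t["img"][200:290,310:390],(400,450));b=cv2.resize(s["img"][220:310,275:385],(400,327))
o=np.zeros((450,800,3),np.uint8);o[:,:400]=a;o[:327,400:]=b;cv2.imwrite("pics/g6.png",o)
E
```

```text
t 22.2 p [ 548.9 -166.6  177.4] psi 83.5 tilt 0.2 F [ 0.5 -0.5 -0.8] w 44.0 tray [ 4.8 24.7]
[[-0.04,-0.06,1.93,0,0,0,0],[-0.04,-0.05,1.94,0,-0.1,0.1,0],[-0.03,-0.06,1.93,0,0,0,0],[-0.04,-0.05,1.94,0,-0.1,0,0],[0,0,0.8,0,0,0,0],[0,0,0.8,0,0,0,0],[0,-0.01,0.8,0,0,0,0],[0.01,0,0.8,0,0,0,0]]
```

View pics/g6.png

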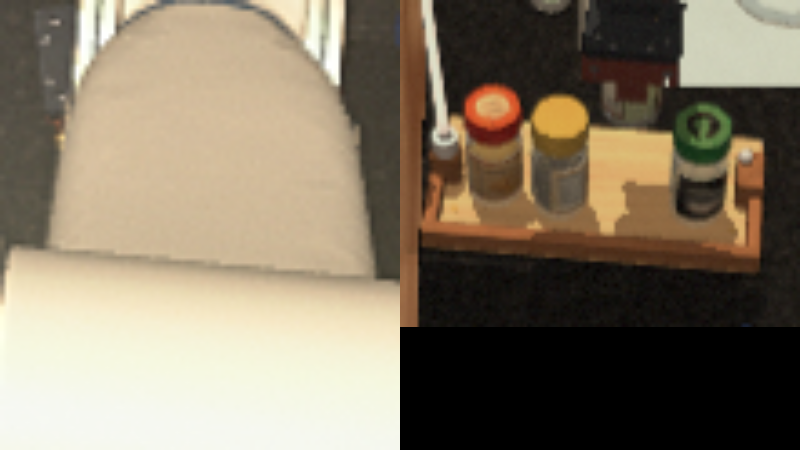

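Orange (493,107), yellow (560,127) and green (702,128) all stand upright on the tray. The free slot between yellow and green is twice the jar pitch, so the dark jar goes in its middle.

>>> apply_moves([
  [[0,0,1.9,0,0,0,0],[-0.1,-0.1,1.9,0,0,0,0],[0,-0.1,1.9,0,0,0,0],[0,0,1.9,0,0,0,0],[0,0,1,0,0,0,0],[0,0,1,0,0,0,0],[0,0,0.8,0,0,0,0],[0,0,0.5,0,0,0,0],[0,0,0,0,0,0,0],[0,0,0,0,0,0,0]],
])

```text
t: 23.35
ee_pos: [550.8, -170.8, 70.0]
orientation: [0.18, 3.136, -0.0]
ft_force: [0.6, -0.9, -0.9]
width: 44.2
```

```bash
python3 -c "
from h import *
say()"
```

```text
t 23.4 p [ 550.8 -170.8   70. ] psi 83.4 tilt 0.0 F [ 0.6 -0.9 -0.9] w 44.2 tray [ 8.8 27. ]
```

>>> apply_moves([
  [[0,0,0.2,0,0,0,0],[0,0,0.2,0,0,0,0],[0,0,0.2,0,0,0,0],[0,0,0,0,0,0,0],[0,0,0,0,0,0,1],[0,0,0,0,0,0,1],[0,0,0,0,0,0,1],[0,0,0,0,0,0,1],[0,0,-1.5,0,0,0,1],[0,0,-3,0,0,0,1],[0,0,-4,0,0,0,1],[0,0,-4,0,0,0,1]],
])

```text
t: 24.55
ee_pos: [550.2, -170.6, 190.7]
orientation: [-0.181, -3.136, -0.0]
ft_force: [0.3, -0.5, -0.3]
width: 87.8
```

```bash
python3 - <<'E'
from h import *
say(); plan([(445,200,235,40,1,45)])
E
```

```text
t 24.6 p [ 550.2 -170.6  190.7] psi 83.4 tilt 0.0 F [ 0.3 -0.5 -0.3] w 87.8 tray [ 8.6 26.3]
[[1.63,3.96,-0.49,0,0,4.8,1],[1.96,3.8,-0.49,0,0,4.8,1],[2.27,3.63,-0.49,0,0,4.9,1],[2.58,3.42,-0.49,0,0,4.8,1],[2.85,3.2,-0.49,0,0,4.8,1],[3.1,2.94,-0.5,0,0,4.8,1],[3.34,2.68,-0.49,0,0,4.9,1],[3.56,2.38,-0.49,0,0,4.8,1],[3.75,2.07,-0.49,0,0,4.8,1]]
```

>>> apply_moves([
  [[1.6,4,-0.5,0,0,4.8,1],[2,3.8,-0.5,0,0,4.8,1],[2.3,3.6,-0.5,0,0,4.8,1],[2.6,3.4,-0.5,0,0,4.8,1],[2.8,3.2,-0.5,0,0,4.8,1],[3.1,2.9,-0.5,0,0,4.8,1],[3.3,2.7,-0.5,0,0,4.8,1],[0,0,0,0,0,0,1]],
])

```text
t: 25.35
ee_pos: [467.6, 120.7, 225.4]
orientation: [1.076, 2.95, 0.003]
ft_force: [0.8, 0.0, 0.2]
width: 87.6
```

```bash
python3 - <<'E'
from h import *
say()
t=grab("top");s=grab("side")
a=cv2.resize(t["img"][250:330,160:260],(500,400));b=cv2.resize(s["img"][80:290,280:380],(286,600))
c=cv2.resize(t["img"][200:290,320:400],(222,200))
o=np.zeros((600,800,3),np.uint8);o[:400,:500]=a;o[:,500:786]=b;o[400:,:222]=c[:200];cv2.imwrite("pics/g7.png",o)
E
```

```text
t 25.4 p [467.6 120.7 225.4] psi 49.9 tilt 0.1 F [0.8 0.  0.2] w 87.6 tray [-271.2  -89.2]
```

View pics/g7.png

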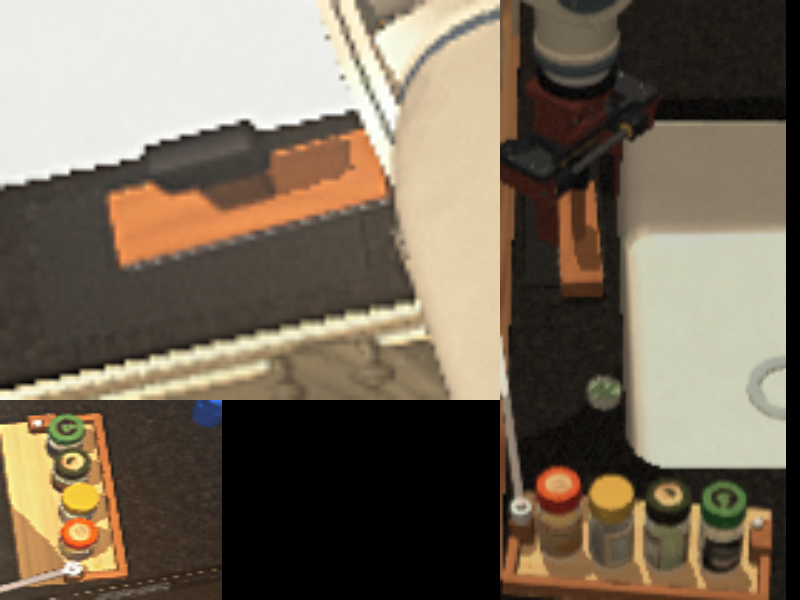

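```bash
cat > q.py <<'E'
from h import *
t=grab("top");s=grab("side")
hs=cv2.cvtColor(t["img"],cv2.COLOR_BGR2HSV)
m=cv2.inRange(hs,(5,110,50),(20,255,255)); w=np.zeros_like(m); w[265:310,165:242]=255; m&=w
n,l,st,_=cv2.connectedComponentsWithStats(m); k=1+np.argmax(st[1:,4]); c=cv2.findNonZero((l==k).astype(np.uint8))
bx=cv2.boxPoints(cv2.minAreaRect(c)); print(st[k]); 
for u in bx: print("top",u.round(1),onz(t,u,30).round(1))
for u in [(108,195),(120,265),(388,197),(375,132)]: print("top man",onz(t,(160+u[0]/5-.4,250+u[1]/5-.4),30).round(1))
for u,z in [((560,284),30),((603,285),30),((562,297),4),((602,297),4)]: print("side man",onz(s,(280+(u[0]-500)/2.857-.3,80+u[1]/2.857-.3),z).round(1))
# grip top face corners z=172
for u in [(145,152),(250,122),(270,152),(165,187)]: print("grip",onz(t,(160+u[0]/5-.4,250+u[1]/5-.4),172).round(1))
print("mat",proj(t,[(420,250,4),(480,250,4)]))
E
python3 q.py
```

```text
[181 275  57  29 683]
top [179.7 288.4] [486.4 404.2  30. ]
top [233.9 274. ] [495.6 219.3  30. ]
top [237.8 288.7] [443.7 215.2  30. ]
top [183.6 303.1] [434.8 398.5  30. ]
top man [484.7 399.2  30. ]
top man [436.5 398.2  30. ]
top man [443.2 217.2  30. ]
top man [488.5 218.1  30. ]
side man [445.5 215.1  30. ]
side man [495.7 212.6  30. ]
side man [447.3 220.7   4. ]
side man [494.7 219.9   4. ]
grip [469.9 340.4 172. ]
grip [474.5 274.8 172. ]
grip [453.5 265.8 172. ]
grip [445.9 331.6 172. ]
mat [[229.9791142  299.2913289 ]
 [226.97141861 282.09266898]]
```

```bash
python3 - <<'E'
from h import *
plan([(464,306,235,3,1,40)])
E
```

```text
[[2.1,2.37,-0.18,0,0,7.8,1],[2.4,2.05,-0.18,0,0,7.8,1],[2.66,1.72,-0.19,0,0,7.8,1],[2.86,1.34,-0.18,0,0,7.8,1],[3.02,0.93,-0.18,0,0,7.8,1],[3.12,0.52,-0.18,0,0,7.8,1]]
```

>>> apply_moves([
  [[2.1,2.4,-0.2,0,0,7.8,1],[2.4,2.1,-0.2,0,0,7.8,1],[2.7,1.7,-0.2,0,0,7.8,1],[2.9,1.3,-0.2,0,0,7.8,1],[3,0.9,-0.2,0,0,7.8,1],[3.1,0.5,-0.1,0,0,7.8,1],[0,0,0,0,0,0,1],[0,0,0,0,0,0,1]],
])

```text
t: 26.35
ee_pos: [463.5, 306.1, 234.3]
orientation: [2.16, 2.281, -0.002]
ft_force: [-0.9, 0.1, -0.9]
width: 87.9
```

```bash
python3 - <<'E'
from h import *
say(); plan([(464,306,139,3,0.7,25)])
E
```

```text
t 26.4 p [463.5 306.1 234.3] psi 3.1 tilt 0.1 F [-0.9  0.1 -0.9] w 87.9 tray [-454.9 -114.5]
[[0,0.01,2.38,0,0,0,0.7],[0,0.02,2.39,0,0,0.1,0.7],[0,0.01,2.38,0,0,0,0.7],[0,0.01,2.38,0,0,0,0.7]]
```

>>> apply_moves([
  [[0,0,2.4,0,0,0,1],[0,0,2.4,0,0,0,1],[0,0,2.4,0,0,0,1],[0,0,2.4,0,0,0,1],[0,0,0,0,0,0,1],[0,0,0,0,0,0,0],[0,0,0,0,0,0,0],[0,0,0,0,0,0,0],[0,0,0,0,0,0,0],[0,0,0,0,0,0,0],[0,0,0,0,0,0,0],[0,0,0,0,0,0,0]],
])

```text
t: 27.55
ee_pos: [463.1, 307.1, 138.8]
orientation: [2.162, 2.279, 0.0]
ft_force: [0.6, -0.5, 0.4]
width: 35.5
```

>>> apply_moves([
  [[0,0,0,0,0,0,0],[0,0,0,0,0,0,0],[0,0,0,0,0,0,0],[0,0,0,0,0,0,0],[0,0,0,0,0,0,0],[0,0,-1,0,0,0,0],[0,0,-1,0,0,0,0],[0,0,-1,0,0,0,0],[0,0,0,0,0,0,0]],
])

```text
t: 28.45
ee_pos: [464.1, 307.7, 170.7]
orientation: [2.162, 2.278, 0.005]
ft_force: [0.8, 0.6, -3.8]
width: 23.9
```

```bash
python3 - <<'E'
from h import *
say(); print(q6(*tw(-100,0),83.4)); x,y=tw(-100,0); print(x,y); plan([(464,306,270,3,0,30),(x,y,270,83.4,0,30)])
E
```

```text
t 28.4 p [464.1 307.7 170.7] psi 3.0 tilt 0.2 F [ 0.8  0.6 -3.8] w 23.9 tray [-456.6 -114.1]
-89.74571016505125
536.4937150492866 -59.66272343996036
[[-0.04,0,-2.48,0,0,0,0],[-0.04,0,-2.48,0.1,0,0,0],[-0.03,0,-2.49,0,-0.1,0,0],[-0.05,0,-2.48,0.1,0,0,0],[-2.84,0.41,0,0,0,-6.2,0],[-2.86,0.1,0,0,0,-6.2,0],[-2.86,-0.21,0,0,0,-6.2,0],[-2.82,-0.52,0,0,0,-6.1,0],[-2.75,-0.81,0,0,0,-6.2,0],[-2.65,-1.11,0,0,0,-6.2,0],[-2.51,-1.39,0,0,0,-6.2,0],[-2.34,-1.64,0,0,0,-6.2,0]]
[[-2.16,-1.9,0,0,0,-6.2,0],[-1.93,-2.11,0,0,0,-6.1,0],[-1.71,-2.31,0,0,0,-6.2,0],[-1.44,-2.48,0,0,0,-6.2,0],[-1.16,-2.61,0,0,0,-6.2,0]]
```

>>> apply_moves([
  [[0,0,-2.5,0,0,0,0],[0,0,-2.5,0,0,0,0],[0,0,-2.5,0,0,0,0],[0,0,-2.4,0,0,0,0],[-2.8,0.4,0,0,0,-6.2,0],[-2.9,0.1,0,0,0,-6.2,0],[-2.9,-0.2,0,0,0,-6.2,0],[-2.8,-0.5,0,0,0,-6.2,0],[-2.7,-0.8,0,0,0,-6.2,0],[-2.7,-1.1,0,0,0,-6.2,0],[-2.5,-1.4,0,0,0,-6.2,0],[-2.3,-1.6,0,0,0,-6.2,0]],
])

```text
t: 29.65
ee_pos: [508.1, 81.5, 267.8]
orientation: [1.0, 2.978, -0.0]
ft_force: [0.5, -0.2, -3.3]
width: 24.2
```

>>> apply_moves([
  [[-2.2,-1.9,0,0,0,-6.2,0],[-1.9,-2.1,0,0,0,-6.2,0],[-1.7,-2.3,0,0,0,-6.2,0],[-1.4,-2.5,0,0,0,-6.2,0],[-1.2,-2.6,0,0,0,-6,0],[0,0,0,0,0,0,0],[0,0,0,0,0,0,0]],
])

```text
t: 30.35
ee_pos: [536.2, -58.0, 267.5]
orientation: [-0.185, -3.136, -0.001]
ft_force: [-0.5, -0.3, -2.1]
width: 23.9
```

```bash
python3 - <<'E'
from h import *
say(); x,y=tw(-95,0); plan([(x,y,170,83.4,0,25),(x,y,147,83.4,0,12)])
t=grab("top");s=grab("side")
def eq(i): return cv2.convertScaleAbs(i,alpha=3.2,beta=-30)
a=cv2.resize(eq(t["img"][255:325,150:250]),(400,280),interpolation=2);b=cv2.resize(eq(s["img"][90:200,280:350]),(210,330),interpolation=2)
c=cv2.resize(s["img"][195:315,270:390],(400,400));d=cv2.resize(t["img"][195:295,300:400],(400,400))
o=np.zeros((600,800,3),np.uint8);o[:280,:400]=a;o[280:560,190:400]=b[:280];o[:300,400:]=c[:300];o[300:600,400:]=d[:300];o[280:,:190]=0
cv2.imwrite("pics/g8.png",o)
E
```

```text
t 30.4 p [536.2 -58.  267.5] psi 83.2 tilt 0.0 F [-0.5 -0.3 -2.1] w 23.9 tray [-101.6   -0.5]
[[-0.01,-0.17,2.44,0,0,0,0],[-0.02,-0.16,2.44,0,0,-0.1,0],[-0.01,-0.17,2.44,0,0,0,0],[-0.01,-0.17,2.43,0,0,-0.1,0],[0,0,1.15,0,0,0,0],[0,0,1.15,0,0,0,0]]
```

View pics/g8.png

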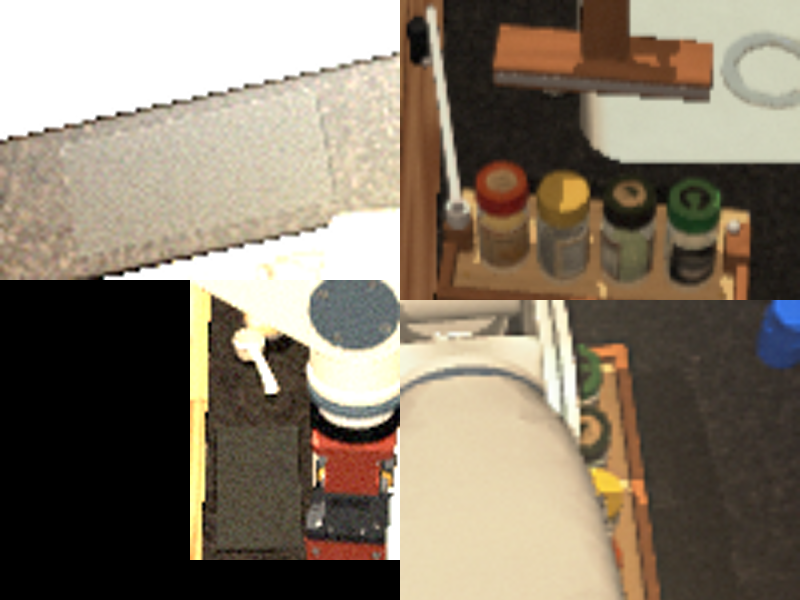

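The mat is clear in the boosted panels (top panel corners about (62,148), (318,90), (333,195)). All four jars stand in a row, and the beam hangs level in front of them at (605,60).

```bash
python3 - <<'E'
from h import *
t=grab("top");s=grab("side")
for u in [(62,148),(318,90),(333,195),(78,255)]: print("t",onz(t,(150+u[0]/4-.4,255+u[1]/4-.4),4).round(1))
for u in [(218,430),(299,427),(216,552),(303,552)]: print("s",onz(s,(280+(u[0]-190)/3-.3,90+(u[1]-280)/3-.3),4).round(1))
E
```

```text
t [492.8 460.3   4. ]
t [495.4 240.1   4. ]
t [404.5 243.    4. ]
t [400.4 459.4   4. ]
s [401.9 456.4   4. ]
s [501.3 460.7   4. ]
s [403.  237.7   4. ]
s [501.6 236.1   4. ]
```

>>> apply_moves([
  [[0,-0.1,2.4,0,0,0,0],[0,0,2.4,0,0,0,0],[0,0,2.4,0,0,0,0],[0,0,2.4,0,0,0,0],[0,0,1.3,0,0,0,0],[0,0,1,0,0,0,0],[0,0,0,0,0,0,0]],
])

```text
t: 31.25
ee_pos: [535.9, -58.3, 147.9]
orientation: [-0.18, -3.135, -0.0]
ft_force: [-0.0, 0.8, -4.0]
width: 24.0
```

```bash
python3 - <<'E'
from h import *
say(); print(ctrl.get_obs()["moment"]); x,y=tw(-45,0); x2,y2=tw(-14,0);plan([(x,y,148,83.4,0,10),(x2,y2,148,83.4,0,4)])
E
```

```text
t 31.2 p [535.9 -58.3 147.9] psi 83.4 tilt 0.1 F [-0.   0.8 -4. ] w 24.0 tray [-101.3   -0.7]
[ 0.02573832 -0.01946887 -0.01290785]
[[-0.01,-0.94,0,0,0,0,0],[-0.01,-0.94,0,0,0,0,0],[-0.01,-0.93,-0.01,0,0,0,0],[-0.02,-0.94,0,0,-0.1,0,0],[-0.01,-0.94,0,0,0,0,0],[-0.01,-0.94,0,0,0,0,0],[0,-0.39,0,0,0,0,0],[0,-0.38,0,0,0,0,0],[0,-0.39,0,0,0,0,0],[0,-0.39,0,0,0,0,0],[0,-0.39,0,0,0,0,0],[0,-0.38,0,0,0,0,0]]
[[0,-0.39,0,0,0,0,0],[0,-0.39,0,0,0,0,0]]
```

>>> apply_moves([
  [[0,-0.9,0,0,0,0,0],[0,-0.9,0,0,0,0,0],[0,-0.9,0,0,0,0,0],[0,-0.9,0,0,0,0,0],[0,-0.9,0,0,0,0,0],[0,-0.9,0,0,0,0,0],[0,-0.4,0,0,0,0,0],[0,-0.4,0,0,0,0,0],[0,-0.4,0,0,0,0,0],[0,0,0,0,0,0,0]],
])

```text
t: 32.25
ee_pos: [528.7, -124.5, 148.6]
orientation: [-0.181, -3.136, 0.0]
ft_force: [-0.7, 0.3, -3.6]
width: 24.2
```

>>> apply_moves([
  [[0,-0.3,0,0,0,0,0],[0,-0.3,0,0,0,0,0],[0,-0.3,0,0,0,0,0],[0,-0.3,0,0,0,0,0],[0,-0.2,0,0,0,0,0],[0,0,0,0,0,0,0]],
])

```text
t: 32.85
ee_pos: [527.1, -138.6, 148.6]
orientation: [-0.181, -3.136, 0.001]
ft_force: [-0.4, 0.8, -3.7]
width: 23.6
```

```bash
python3 -c "
from h import *
say();print(ctrl.get_obs()['moment'])"
```

```text
t 32.9 p [ 527.1 -138.6  148.6] psi 83.4 tilt 0.0 F [-0.4  0.8 -3.7] w 23.6 tray [-20.5  -0.2]
[ 0.2787871  -0.00163172 -0.02623658]
```

>>> apply_moves([
  [[0,-0.2,0,0,0,0,0],[0,-0.2,0,0,0,0,0],[0,0,0,0,0,0,0]],
])

```text
t: 33.15
ee_pos: [526.8, -141.5, 148.7]
orientation: [-0.181, -3.136, -0.003]
ft_force: [0.6, 6.4, -1.3]
width: 24.0
```

```bash
python3 -c "
from h import *
say();print(ctrl.get_obs()['moment'])"
```

```text
t 33.1 p [ 526.8 -141.5  148.7] psi 83.4 tilt 0.1 F [ 0.6  6.4 -1.3] w 24.0 tray [-17.6  -0.2]
[ 1.84913287 -0.1642118   0.15931475]
```

>>> apply_moves([
  [[0,-0.1,0,0,0,0,0],[0,-0.1,0,0,0,0,0],[0,0,0,0,0,0,0]],
])

```text
t: 33.45
ee_pos: [526.6, -142.4, 148.9]
orientation: [-0.182, -3.136, -0.005]
ft_force: [0.4, 11.9, 0.4]
width: 24.1
```

```bash
python3 -c "
from h import *
say();print(ctrl.get_obs()['moment'])"
```

```text
t 33.5 p [ 526.6 -142.4  148.9] psi 83.3 tilt 0.2 F [ 0.4 11.9  0.4] w 24.1 tray [-16.6  -0.4]
[ 3.15207368 -0.27485934  0.18055452]
```

>>> apply_moves([
  [[0,-0.1,0,0,0,0,0],[0,0,0,0,0,0.7,0],[0,0,0,0,0,0,0],[0,0,0,0,0,-1.4,0],[0,0,0,0,0,0,0],[0,0,0,0,0,0.7,0],[0,0,0,0,0,0,0]],
])

```text
t: 34.15
ee_pos: [526.4, -143.1, 148.9]
orientation: [-0.182, -3.136, -0.006]
ft_force: [0.3, 12.6, 1.0]
width: 24.0
```

```bash
python3 - <<'E'
from h import *
say();print(ctrl.get_obs()['moment'])
s=grab("side"); crop(s,270,195,390,295,5,"g9")
E
```

```text
t 34.1 p [ 526.4 -143.1  148.9] psi 83.4 tilt 0.2 F [ 0.3 12.6  1. ] w 24.0 tray [-15.9  -0.4]
[ 3.43720415 -0.25413464  0.23032422]
```

View pics/g9.png

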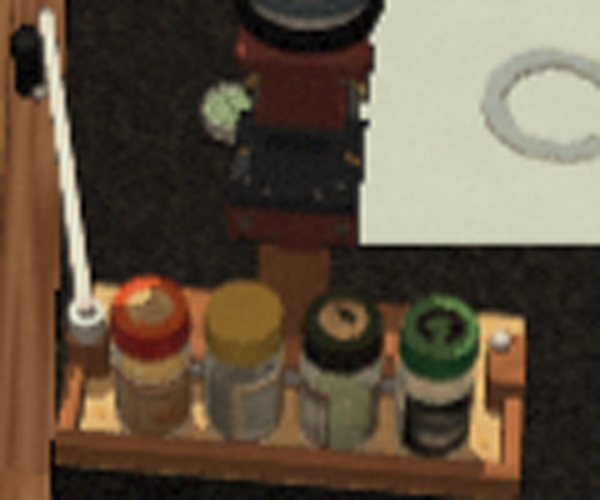

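The four jars stand in line with their bases parallel to the lip, and 12.6 N says they are seated. I'll retreat, raise and return to the mat centre (450,349).

>>> apply_moves([
  [[0,0.3,0,0,0,0,0],[0,0.6,0,0,0,0,0],[0,1.5,0,0,0,0,0],[0,2.5,0,0,0,0,0],[0,2.5,0,0,0,0,0],[0,2,0,0,0,0,0],[0,0,-2.5,0,0,0,0],[0,0,-3,0,0,0,0],[0,0,-3,0,0,0,0],[0,0,-2,0,0,0,0],[0,0,0,0,0,0,0]],
])

```text
t: 35.3
ee_pos: [539.0, -51.5, 256.6]
orientation: [0.179, 3.13, -0.001]
ft_force: [0.7, -0.3, -2.5]
width: 24.0
```

```bash
python3 - <<'E'
from h import *
say(); plan([(449,348,255,0.3,0,30)])
E
```

```text
t 35.3 p [539.  -51.5 256.6] psi 83.4 tilt 0.4 F [ 0.7 -0.3 -2.5] w 24.0 tray [-108.4    1.6]
[[0.97,2.76,0,0,0,5.9,0],[1.24,2.65,0.01,0,0,6,0],[1.51,2.5,0,0.1,0.1,5.9,0],[1.77,2.34,0.01,0,0,6,0],[1.99,2.13,0,0,0,5.9,0],[2.21,1.92,0,0,0,5.9,0],[2.39,1.69,0,0,0.1,6,0],[2.56,1.42,0.01,0,0,5.9,0],[2.68,1.15,0.01,0,0,5.9,0],[2.8,0.88,0.01,0.1,0,6,0],[2.86,0.57,0,0,0,5.9,0],[2.92,0.28,0.01,0,0.1,6,0]]
[[2.92,-0.03,0.01,0,0,5.9,0],[2.91,-0.33,0.01,0,0,5.9,0]]
```

>>> apply_moves([
  [[1,2.7,0,0,0,5.9,0],[1.2,2.6,0,0,0,5.9,0],[1.5,2.5,0,0,0,5.9,0],[1.8,2.3,0,0,0,5.9,0],[2,2.1,0,0,0,5.9,0],[2.2,1.9,0,0,0,5.9,0],[2.4,1.7,0,0,0,5.9,0],[2.6,1.4,0,0,0,5.9,0],[2.7,1.2,0,0,0,5.9,0],[2.8,0.9,0,0,0,6,0],[2.9,0.6,0,0,0,6,0],[2.9,0.3,0,0,0,6,0]],
])

```text
t: 36.5
ee_pos: [457.5, 290.9, 252.0]
orientation: [-1.975, -2.442, 0.003]
ft_force: [0.2, -0.1, -2.3]
width: 23.9
```

>>> apply_moves([
  [[2.9,0,0,0,0,5.9,0],[2.9,-0.3,0,0,0,5.9,0],[0,0,0,0,0,0,0],[0,0,0,0,0,0,0]],
])

```text
t: 36.9
ee_pos: [445.4, 346.7, 252.1]
orientation: [2.208, 2.234, -0.004]
ft_force: [-0.2, -1.4, -3.8]
width: 23.6
```

```bash
python3 - <<'E'
from h import *
say(); plan([(449,348,170,0.3,0,25),(449,348,141,0.3,0,10)])
E
```

```text
t 36.9 p [445.4 346.7 252.1] psi 0.7 tilt 0.1 F [-0.2 -1.4 -3.8] w 23.6 tray [-493.2 -137.2]
[[0.04,0.09,2.05,0,0,0.1,0],[0.03,0.1,2.05,0,0.1,0.1,0],[0.03,0.09,2.06,-0.1,0,0.1,0],[0.04,0.09,2.05,0,0,0.1,0],[0,0,0.97,0,0,0,0],[0,0,0.96,0,0,0,0],[0,0,0.97,0,0,0,0]]
```

>>> apply_moves([
  [[0,0.1,2,0,0,0.1,0],[0,0.1,2,0,0,0.1,0],[0.1,0.1,2,0,0,0.1,0],[0,0.1,2,0,0,0.1,0],[0,0,1,0,0,0,0],[0,0,1,0,0,0,0],[0,0,0.6,0,0,0,0],[0,0,0.3,0,0,0,0],[0,0,0,0,0,0,0]],
])

```text
t: 37.8
ee_pos: [450.5, 347.7, 144.7]
orientation: [2.219, 2.224, 0.0]
ft_force: [-0.8, 0.1, -1.9]
width: 23.9
```

```bash
python3 -c "
from h import *
say();print(ctrl.get_obs()['moment'])"
```

```text
t 37.8 p [450.5 347.7 144.7] psi 0.1 tilt 0.0 F [-0.8  0.1 -1.9] w 23.9 tray [-494.8 -132.3]
[-0.01787457  0.10260993  0.02883112]
```

>>> apply_moves([
  [[0,0,0.2,0,0,0,0],[0,0,0.2,0,0,0,0],[0,0,0,0,0,0,0]],
])

```text
t: 38.1
ee_pos: [450.4, 347.7, 140.7]
orientation: [2.219, 2.224, 0.0]
ft_force: [-0.5, -0.3, -3.3]
width: 24.0
```

```bash
python3 -c "
from h import *
say();print(ctrl.get_obs()['moment'])"
```

```text
t 38.1 p [450.4 347.7 140.7] psi 0.1 tilt 0.0 F [-0.5 -0.3 -3.3] w 24.0 tray [-494.8 -132.4]
[-0.10083429  0.07650078 -0.06103229]
```

>>> apply_moves([
  [[0,0,0.1,0,0,0,0],[0,0,0.1,0,0,0,0],[0,0,0,0,0,0,0]],
])

```text
t: 38.4
ee_pos: [450.7, 348.4, 139.6]
orientation: [-2.219, -2.223, -0.002]
ft_force: [-2.0, 1.4, 3.3]
width: 23.6
```

```bash
python3 -c "
from h import *
say();print(ctrl.get_obs()['moment'])"
```

```text
t 38.4 p [450.7 348.4 139.6] psi 0.1 tilt 0.1 F [-2.   1.4  3.3] w 23.6 tray [-495.5 -132.1]
[-0.08716426  0.59376175 -0.12708257]
```

>>> apply_moves([
  [[0,0,0.1,0,0,0,0],[0,0,0,0,0,0,0],[0,0,0,0,0,0,0.4],[0,0,0,0,0,0,0.4],[0,0,0,0,0,0,0.8],[0,0,0,0,0,0,0.8],[0,0,0,0,0,0,0.8],[0,0,-2,0,0,0,0.8],[0,0,-3,0,0,0,0.8],[0,0,-4,0,0,0,0.8],[0,0,-3,0,0,0,0.8],[0,0,0,0,0,0,0.8]],
])

```text
t: 39.6
ee_pos: [452.4, 349.2, 262.2]
orientation: [2.219, 2.223, 0.012]
ft_force: [0.3, 0.7, 0.2]
width: 70.2
```

```bash
python3 - <<'E'
from h import *
say(); plan([(372,70,230,60,1,45)]); H=tw(-3,-120);print(H)
E
```

```text
t 39.6 p [452.4 349.2 262.2] psi 0.1 tilt 0.5 F [0.3 0.7 0.2] w 70.2 tray [-496.5 -130.5]
[[-3.49,-1.01,0.38,0.1,0,-7.5,1],[-3.33,-1.46,0.38,0,0,-7.5,1],[-3.1,-1.89,0.38,0.1,0,-7.5,1],[-2.84,-2.27,0.39,0,0,-7.4,1],[-2.52,-2.62,0.38,0.1,0,-7.5,1],[-2.16,-2.92,0.39,0.1,0,-7.5,1],[-1.76,-3.18,0.4,0,0,-7.5,1],[-1.32,-3.38,0.39,0.1,0,-7.5,1]]
[ 406.14007958 -142.22742364]
```

>>> apply_moves([
  [[-3.5,-1,0.4,0,0,-7.5,1],[-3.3,-1.5,0.4,0,0,-7.5,1],[-3.1,-1.9,0.4,0,0,-7.5,1],[-2.8,-2.3,0.4,0,0,-7.5,1],[-2.5,-2.6,0.4,0,0,-7.5,1],[-2.2,-2.9,0.4,0,0,-7.5,1],[-1.8,-3.2,0.4,0,0,-7.5,1],[-1.3,-3.4,0.4,0,0,-7.5,1],[0,0,0,0,0,0,1]],
])

```text
t: 40.5
ee_pos: [366.9, 65.5, 224.2]
orientation: [-0.808, -3.033, 0.003]
ft_force: [0.6, 0.3, -0.5]
width: 87.5
```

```bash
python3 - <<'E'
from h import *
say(); plan([(368,45,180,100.7,1,45),(368,45,77,100.7,1,30)])
t=grab("top");s=grab("side")
a=cv2.resize(t["img"][250:330,160:260],(400,320));b=cv2.resize(s["img"][80:290,280:390],(314,600))
c=cv2.resize(t["img"][200:290,310:410],(311,280))
o=np.zeros((600,800,3),np.uint8);o[:320,:400]=a;o[:,480:794]=b;o[320:,:311]=c;cv2.imwrite("pics/g10.png",o)
E
```

```text
t 40.5 p [366.9  65.5 224.2] psi 60.2 tilt 0.2 F [ 0.6  0.3 -0.5] w 87.5 tray [-204.9 -182.8]
[[-0.19,-0.29,0.74,0,0,-6.8,1],[-0.15,-0.3,0.74,0,-0.1,-6.7,1],[-0.11,-0.32,0.73,-0.1,0,-6.8,1],[-0.08,-0.34,0.74,0,0,-6.7,1],[-0.03,-0.34,0.74,0,-0.1,-6.8,1],[0,-0.34,0.74,0,0,-6.7,1],[0,0,2.57,0,0,0,1],[0,0,2.58,0,0,0,1],[0,0,2.57,0,0,0,1],[0,0,2.58,0,0,0,1]]
```

View pics/g10.png

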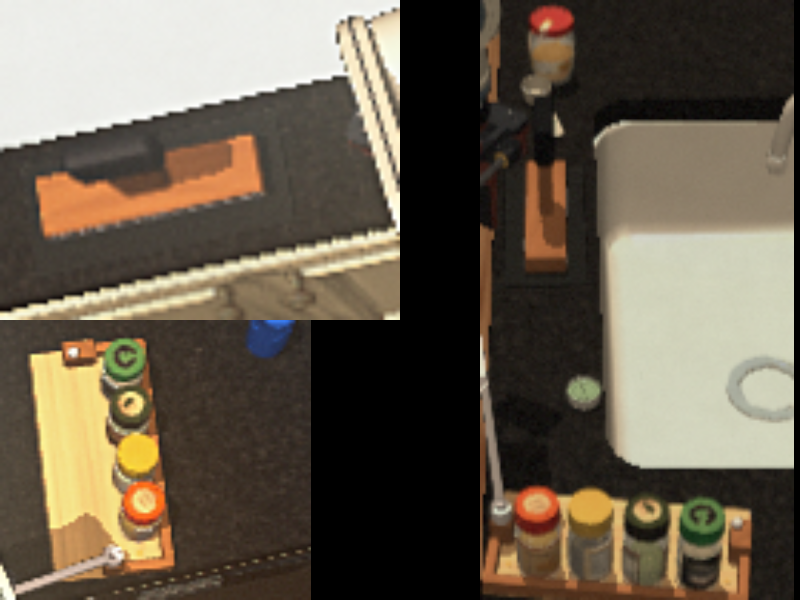

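The straightedge stands along the mat at (150,190), and the four jars are in a straight line at the lip. Now I'll shut the keeper.

>>> apply_moves([
  [[-0.2,-0.3,0.7,0,0,-6.8,1],[-0.2,-0.3,0.7,0,0,-6.8,1],[-0.1,-0.3,0.7,0,0,-6.8,1],[-0.1,-0.3,0.7,0,0,-6.8,1],[0,-0.3,0.8,0,0,-6.8,1],[0,-0.4,0.8,0,0,-6.7,1],[0,0,2.6,0,0,0,1],[0,0,2.6,0,0,0,1],[0,0,2.6,0,0,0,1],[0,0,2.5,0,0,0,1],[0,0,0,0,0,0,0.5],[0,0,0,0,0,0,0]],
])

```text
t: 41.8
ee_pos: [371.3, 48.6, 78.5]
orientation: [0.296, -3.126, -0.0]
ft_force: [0.5, -0.1, -0.3]
width: 75.6
```

>>> apply_moves([
  [[0,0,0,0,0,0,0],[0,0,0,0,0,0,0],[0,0,0,0,0,0,0],[0,0,0,0,0,0,0],[0,0,0,0,0,0,0],[0,0,0,0,0,0,0],[0,0,0,0,0,0,0],[0,0,0,0,0,0,0],[0,0,0,0,0,0,0],[0,0,0,0,0,0,0]],
])

```text
t: 42.8
ee_pos: [371.6, 47.4, 78.7]
orientation: [-0.297, 3.127, -0.001]
ft_force: [1.5, -6.0, 1.8]
width: 19.3
```

```bash
python3 - <<'E'
from h import *
say()
H=tw(-3,-120); p=pose()[0][:2]; v=p-H;a0=np.degrees(np.arctan2(v[1],v[0])); print(np.linalg.norm(v),a0)
W=[]
for a in np.linspace(a0,8,17)[1:]: W.append((*(H+190.6*np.array([np.cos(np.radians(a)),np.sin(np.radians(a))])),77,100.7+a-a0,0,60))
plan(W)
E
```

```text
t 42.8 p [371.6  47.4  78.7] psi 100.8 tilt 0.1 F [ 1.5 -6.   1.8] w 19.3 tray [-187.4 -176.1]
192.74808683575154 100.33527252812357
[[-1.91,-0.33,0.17,0,0,5.9,0],[-1.92,-0.11,0,0,0,5.8,0],[-1.91,-0.11,0,0,0,5.8,0],[-1.92,-0.1,0.01,0,0,5.7,0],[-1.92,-0.11,0,0,0,5.8,0],[-1.91,-0.11,0,0,0,5.8,0],[-1.92,-0.11,0,0,0,5.7,0],[-1.91,-0.11,0,0,0,5.8,0],[-1.92,-0.11,0,0,0,5.8,0],[-1.92,-0.1,0,0,0.1,5.7,0],[-1.91,-0.12,0,0,0,5.8,0],[-1.92,-0.1,0,0,0,5.8,0]]
[[-1.91,-0.11,0,0,0,5.8,0],[-1.92,-0.11,0,0,0,5.7,0],[-1.92,-0.11,0,0,0,5.8,0],[-1.91,-0.11,0,0,0,5.8,0]]
```

>>> apply_moves([
  [[-1.9,-0.3,0.1,0,0,5.8,0],[-1.9,-0.1,0,0,0,5.8,0],[-1.9,-0.1,0,0,0,5.8,0],[-1.9,-0.1,0,0,0,5.8,0],[-1.9,-0.1,0,0,0,5.8,0],[-1.9,-0.1,0,0,0,5.8,0],[-1.9,-0.1,0,0,0,5.8,0],[-1.9,-0.1,0,0,0,5.8,0],[-1.9,-0.1,0,0,0,5.8,0],[-1.9,-0.1,0,0,0,5.8,0],[-1.9,-0.1,0,0,0,5.8,0],[0,0,0,0,0,0,0]],
])

```text
t: 44.0
ee_pos: [559.3, -27.4, 78.5]
orientation: [1.407, 2.806, 0.002]
ft_force: [0.9, 0.6, 9.5]
width: 19.3
```

```bash
cat > arc.py <<'E'
from h import *
import sys
say()
H=tw(-3,-120); p,r,_=pose();p=p[:2]; v=p-H;a0=np.degrees(np.arctan2(v[1],v[0])); print(np.linalg.norm(v),a0)
y=r.as_matrix()[:,1];ps=np.degrees(np.arctan2(y[1],y[0]))
e=float(sys.argv[1]);st=float(sys.argv[2]);W=[]
for a in np.linspace(a0,e,int(np.ceil(abs(e-a0)/st))+1)[1:]: W.append((*(H+190.6*np.array([np.cos(np.radians(a)),np.sin(np.radians(a))])),77,ps+a-a0,0,60))
plan(W)
E
python3 arc.py 5 5
```

```text
t 44.0 p [559.3 -27.4  78.5] psi 36.7 tilt 0.2 F [0.9 0.6 9.5] w 19.3 tray [-134.7   18.9]
191.44522672906595 36.86793675695333
[[-1.51,-0.14,0.16,0.1,0.1,4.6,0],[-1.52,-0.06,0,0,0,4.5,0],[-1.51,-0.05,0,0,0,4.6,0],[-1.51,-0.06,0,0,0,4.5,0],[-1.51,-0.06,0,0,0,4.6,0],[-1.52,-0.05,0,0,0,4.5,0],[-1.51,-0.06,0,0,0,4.6,0]]
```

>>> apply_moves([
  [[-1.5,-0.1,0,0,0,4.6,0],[-1.5,-0.1,0,0,0,4.6,0],[-1.5,0,0,0,0,4.6,0],[-1.5,-0.1,0,0,0,4.5,0],[-1.5,0,0,0,0,4.5,0],[-1.5,-0.1,0,0,0,4.5,0],[-1.5,-0.1,0,0,0,4.5,0],[0,0,0,0,0,0,0]],
])

```text
t: 44.8
ee_pos: [595.7, -124.7, 78.7]
orientation: [2.119, 2.314, 0.004]
ft_force: [5.9, 1.5, 5.9]
width: 19.5
```

```bash
python3 arc.py -2.1 2
```

```text
t 44.8 p [ 595.7 -124.7   78.7] psi 5.0 tilt 0.3 F [5.9 1.5 5.9] w 19.5 tray [-42.2  66.2]
190.32066331318967 5.287705329643475
[[-0.61,0.02,0.17,0.3,0.1,1.8,0],[-0.62,-0.01,0,0,0,1.9,0],[-0.61,0,0,0,0,1.8,0],[-0.62,-0.01,0,0,0,1.9,0]]
```

>>> apply_moves([
  [[-0.6,0,0,0,0,1.8,0],[-0.6,0,0,0,0,1.8,0],[-0.6,0,0,0,0,1.8,0],[-0.6,0,0,0,0,1.8,0],[0,0,0,0,0,0,0],[0,0,0,0,0,0,0]],
])

```text
t: 45.4
ee_pos: [596.2, -146.9, 78.7]
orientation: [2.255, 2.183, 0.004]
ft_force: [4.5, 0.4, 5.4]
width: 19.3
```

```bash
python3 arc.py -3 2
```

```text
t 45.4 p [ 596.2 -146.9   78.7] psi -1.9 tilt 0.2 F [4.5 0.4 5.4] w 19.3 tray [-20.2  69.3]
190.08770142555724 -1.3937469703807122
[[-0.53,0.05,0.17,0.2,0,1.6,0]]
```

>>> apply_moves([
  [[-0.2,0,0,0,0,0.5,0],[-0.1,0,0,0,0,0,0],[0,0,0,0,0,0,0]],
])

```text
t: 45.7
ee_pos: [596.0, -149.7, 78.6]
orientation: [2.265, 2.173, 0.004]
ft_force: [3.9, 0.1, 6.7]
width: 19.7
```

```bash
python3 arc.py -3 2
```

```text
t 45.7 p [ 596.  -149.7   78.6] psi -2.4 tilt 0.2 F [3.9 0.1 6.7] w 19.7 tray [-17.4  69.5]
190.0433856632412 -2.2404584769632216
[[-0.25,0.05,0.16,0.2,0,0.8,0]]
```

>>> apply_moves([
  [[-0.2,0,0,0,0,0,0],[0,0,0,0,0,0,0],[0,0,0,0,0,0,0]],
])

```text
t: 46.0
ee_pos: [596.0, -151.3, 78.7]
orientation: [2.265, 2.173, 0.004]
ft_force: [5.0, 1.8, 6.2]
width: 19.3
```

```bash
python3 arc.py -3 2
```

```text
t 46.0 p [ 596.  -151.3   78.7] psi -2.4 tilt 0.2 F [5.  1.8 6.2] w 19.3 tray [-15.8  69.7]
190.091776047254 -2.7504664586795995
[[-0.08,0.05,0.17,0.2,0,0.2,0]]
```

>>> apply_moves([
  [[-0.2,0,0,0,0,0,0],[-0.1,0,0,0,0,0,0],[0,0,0,0,0,0,0],[0,0,0,0,0,0,0]],
])

```text
t: 46.4
ee_pos: [595.9, -151.9, 78.6]
orientation: [2.267, 2.175, 0.007]
ft_force: [6.0, 13.7, 8.1]
width: 19.4
```

```bash
python3 arc.py -3 2
```

```text
t 46.4 p [ 595.9 -151.9   78.6] psi -2.4 tilt 0.3 F [ 6.  13.7  8.1] w 19.4 tray [-15.2  69.7]
190.05069510144264 -2.9149541411427733
[[-0.03,0.05,0.16,0.2,-0.2,0.1,0]]
```

The bar met its stop: 13.7 N with no further travel, which is past the catch. Release and back away.

>>> apply_moves([
  [[0.2,0,0,0,0,0,0],[0,0,0,0,0,0,0.5],[0,0,0,0,0,0,0.5],[0,0,0,0,0,0,0.5],[0,0,0,0,0,0,0.5],[0,0,-2,0,0,0,0.5],[0,0,-3,0,0,0,0.5],[0,0,-4,0,0,0,0.5],[0,0,-4,0,0,0,0.5],[4,0,-1,0,0,0,0.5],[4,0,0,0,0,0,0.5],[4,0,0,0,0,0,0.5]],
])

```text
t: 47.6
ee_pos: [599.3, -32.4, 218.3]
orientation: [2.27, 2.171, 0.001]
ft_force: [1.1, 0.3, -0.6]
width: 43.8
```

>>> apply_moves([
  [[4,-1,0,0,0,0,0.5],[4,-2,0,0,0,0,0.5],[4,-2,0,0,0,0,0.5],[2,0,0,0,0,0,0.5],[0,0,0,0,0,0,0.5],[0,0,0,0,0,0,0.5]],
])

```text
t: 48.2
ee_pos: [555.4, 108.7, 217.5]
orientation: [2.268, 2.174, -0.001]
ft_force: [-0.5, 0.3, 0.0]
width: 43.7
```

```bash
python3 - <<'E'
from h import *
say()
t=grab("top");s=grab("side")
b=cv2.resize(s["img"][90:290,275:395],(360,600));c=cv2.resize(t["img"][195:295,310:420],(440,400))
o=np.zeros((600,800,3),np.uint8);o[:,440:]=b;o[:400,:440]=c;o[400:,:440]=cv2.resize(t["img"][230:330,140:360],(440,200));cv2.imwrite("pics/g11.png",o)
E
```

```text
t 48.2 p [555.4 108.7 217.5] psi -2.4 tilt 0.0 F [-0.5  0.3  0. ] w 43.7 tray [-269.4   -0.6]
```

View pics/g11.png

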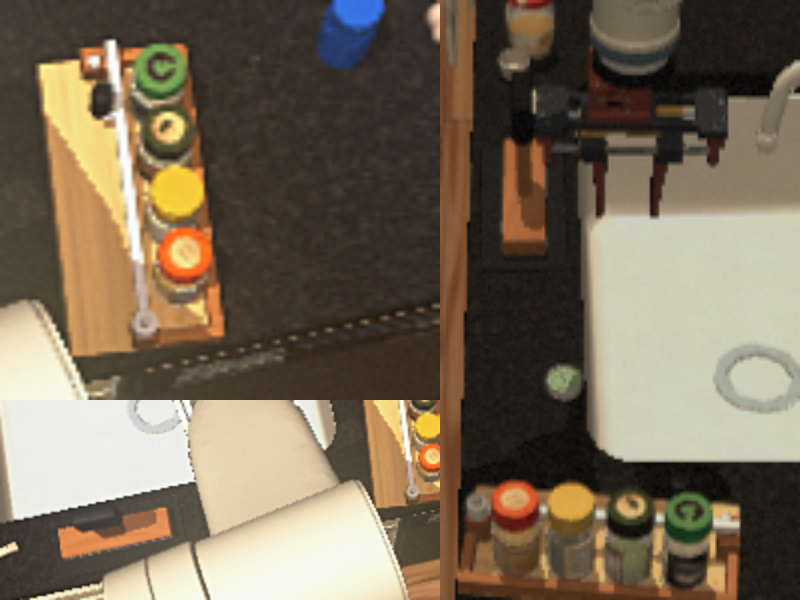

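The bar lies shut along the row from the hinge (145,322) to the catch post (112,45). The four jars stand in a line at the lip, the straightedge is on its mat, and the robot is clear.

```bash
python3 -c "
from workcell import ctrl
print(ctrl.close_job())"
```

```text
the job is handed in; nothing more can be done
None
```

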